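# Check a small door frame for square with a slide rule and true it

## Task

Check the aluminium door frame for square with the yellow slide rule: hook the eye at its tail over the near stud, draw the slide out until the fork meets the opposite far stud and let it rest lightly against it a moment, without shifting the frame - first between the two brass studs, then between the two black ones. If the two readings differ, true the frame by driving the slide outward with the rule in the shorter diagonal, so that both diagonals come out equal. Leave the rule lying flat on the frame, eye over a near stud, work with light force, do not push on the frame with the gripper, and leave the sand timer, vial and tape roll alone.

Things in the scene. Friction and masses are not known exactly. Their poses are not given: they have to be found in the camera images.
- frame: Near rail of the door frame, an aluminium bar 186 mm long, 24 mm wide, its top 18 mm above the worktop, screwed down. Origin on the worktop under its middle; x points across the frame to the far rail, y along the rail to the left, z up. In a true frame the sides between studs are all 150 mm, both diagonals 212 mm. The side bars lie lower than the rails.
- far_mid (a point): Top middle of the far rail, a bar like the near rail, parallel to it, 150 mm further along the frame's x. It shifts only along the frame's y (the frame racks, by up to 13 mm either way at the start) against joint friction: it yields when a far stud is pushed along its diagonal with about 9 N and stays where it is left.
- stud_near_left (a point): Brass stud, 8 mm diameter, upright, 14 mm tall, fixed near the left end of the near rail. Origin at its foot on the rail's top, on its axis.
- stud_far_right (a point): Brass stud, the same size, near the right end of the far rail; moves with that rail. Origin at its foot on the rail's top.
- stud_near_right (a point): Black stud, the same size, fixed near the right end of the near rail. Origin at its foot.
- stud_far_left (a point): Black stud, the same size, near the left end of the far rail; moves with that rail. Origin at its foot.
- rule: Yellow channel of the slide rule, 22 mm wide, 8 mm high, loose on the worktop, about 140 g with its slide; x along the rule from tail to fork, z up. Tail eye: a slot 14 mm wide, x from -4 to +12 mm, that drops over a stud. Origin on the underside, where the stud's axis is when the eye's tail wall bears on it (rule drawn towards the fork). The channel spans x = -10 to +118 mm.
- rule_slide (a joint): How far the steel slide is drawn out of the yellow channel, 0 to 0.080 m; it slides against about 2 N of friction and stays where it is left. Distance between the axes of two studs that the eye and the fork bear on = 0.165 m + this value.
- fork (a point): On the slide's far end, underside: the point where the far stud's axis stands when the fork's face bears on it; rule's axes. Prongs 14 mm apart reach 5 mm past this point, on both sides of the stud.
- grip (a point): Middle of the black grip on the slide, a block 36 mm along the rule, 16 mm wide, from 8 to 44 mm above the rule's underside; this point is 30 mm above the underside and 38 mm behind the fork point. Taken from above, across its 16 mm width, it carries the whole rule.
- sand_timer: Bystander: green and white hourglass, 42 mm wide, 104 mm tall, standing loose beyond the far rail. Origin under its middle.
- sample_vial: Bystander: glass vial with white cap, 28 mm wide, 58 mm tall, standing loose beyond the far rail. Origin under its middle.
- tape_roll: Bystander: roll of masking tape, 96 mm wide, 25 mm high, lying loose to the right of the frame. Origin under its middle.

How it is judged:
By the outcome, as a careful person would: the job done as asked, in the order asked, and still so for the second after the job is handed in, with the robot touching nothing.
It also fails if it takes over 72 s, if anything falls off the work surface, if the arm or the gripper's body presses on something with over 40 N, if the wrist force passes 120 N, or if a joint passes its speed limit or range.

## Robot

A 6-joint arm with a two-finger parallel gripper is mounted at the origin on a cart in front of the work surface, level with it; the furniture and walls round the work are solid. World frame = base frame: x ahead of the robot, y to its left, z up, the work surface at z = 0. Lengths are in m, angles in rad, forces in N, time in s.
With the tool pointing down it reaches from about 0.425 to 0.95 m from the base axis. Payload 14.7 kg.
Tool frame: the origin (TCP) lies between the finger pads; the fingertips stand 25 mm ahead of it and the grasp point (between the pads) lies 6 mm ahead of it; z points along the fingers, y is the line along which they close (so a half turn about z gives the same grasp; the last joint's range is limited). The gripper opens to 85 mm and grips with 20 to 120 N. Pads are 22 mm wide; open, the fingers measure 114 mm over their backs; the gripper's body (76 mm by 85 mm) begins 54 mm behind the grasp point. The pads swing forward as they close: fully open they stand 13 mm farther back than shut.
Start: joints at [-0.047, 0.48, 1.596, -0, 1.065, -0.047], TCP at [0.65, 0, 0.256] pointing down, gripper open.
Joint ranges: [-2.75, 2.75], [-0.82, 2.05], [0.23, 2.67], [-1.56, 4.7], [0.09, 2.69], [-2.92, 2.92]. Speed limits (rad/s): [1.89, 1.89, 2.39, 3.01, 3.01, 3.01].

## Interface

Orientations are given as a rotation vector (axis times angle).
In Python, from cell import manip, imaging, workorder, finder gives the robot as it stands.
- The arm moves only by the shell command python3 -m handwheel 'ROWS'. ROWS is JSON, a list of rows, each an object of numbers: "grip": the closure, from 0 (fully open) to 1 (shut); "tx", "ty", "tz": the shift along the tool's x, y, z normalised to -1 to 1, where 1 is 1 m; "ax", "ay", "az": the turn, a rotation vector about the tool's x, y, z normalised to -1 to 1, where 1 is 60 degrees. In form: [{"grip": .., "tx": .., "ty": .., "tz": .., "ax": .., "ay": .., "az": ..}, ...]. A call has 1 to 20 rows; each row shifts and turns the commanded pose from where the row before left it, along the tool's axes as they then stand; what a row does not reach is not made up. A row lasts 1/10 s, in which the tool goes at most 50 mm and 8.59 degrees, less where a joint would pass 70% of its speed; a pose out of reach is approached as far as the arm can. A call with a number of a shift or a turn outside -1 to 1 is refused whole. A call with a gripper value outside its range is refused whole. The fingers move at their own pace and stop on an object; the grip force is fixed at half the most. Time passes only in rows, so rows that do not move let the fingers close. It gives the time, the measured TCP pose, the force, the opening and the grip force at its end, in the units of the state.
- manip.observe(): the state, without advancing time (a new reading comes with each control period).
- imaging.capture(name): name is "scene" or "side" or "wrist"; returns (picture, depth): 400x640x3 uint8, red, green, blue; 400x640 float32, m along the optical axis (not along the pixel's ray), 0 where there is no reading.
- imaging.get_calibration(name): a dict with "fx", "fy", "cx", "cy" (pixels), "k1" (the pictures are not rectified: a ray, as slopes to the right and down, at radius r is drawn at 1 + k1 r^2 times it, then the intrinsics apply), "xyz" and "orientation" of the camera in the world; the wrist camera has in their place "T_tool_cam" (4x4, takes a point from camera to tool coordinates, whose origin is the TCP and whose axes are the flange's). Camera axes: x right, y down, z forward; pixel columns grow to the right and rows downward; lengths in m; the calibration is good to about 2 mm. A picture is of the moment at which its call begins: read the wrist's pose just before it. get_calibration takes no time and is no camera call.
- workorder.finish_job(): hands the job in; it is judged then, once.
Trained networks look in the newest picture that a camera, given by its name, has taken for a name from the list of things; names that differ only in an ending like _2 or _b are one class to them, and where a whole thing is asked for, a point or a joint stands for the part that bears it (a point fixed in the world has none). Each returns a list of dicts, best first, with "conf" (0 to 1); they miss things now and then, are a little off and sometimes report something else, mostly with a low value. They report only what shows in the picture. A call takes as long as a camera call.
- finder.search_frame(name, camera): "xyz" ([x, y, z] in m, in world coordinates, good to about 4 mm: the middle of the surface that is visible of it).
The state is a dict: "t": time; "qpos": joint angles; "dq": joint speeds; "joint_torque": joint torques, N m; "tool_pos": TCP position; "ee_rot": TCP orientation; "contact_force": force on the tool from outside, world axes, zero at the start; "ft_torque": the same for the moment, N m; "opening": opening from 0.0 (shut) to 1.0 (fully open); "grasp_force": force on a finger pad.
Only numpy, scipy, OpenCV 4.12 (cv2) and the standard library are available. Lean on these libraries where they do the work, as an engineer would, in place of code of your own. Each camera call takes 0.05 s, during which the arm holds its last target. There are 200 camera calls.

## Working session

There is one attempt and no reset: what is moved stays moved. The work goes in short steps, Python scripts to look and compute and a shell command to move; the robot and the scene stay as the last step left them, time stands still between calls to the robot, and variables do not carry over. Pictures are saved under pics/ and viewed, at most 10 in all, crops included, and the job is handed in when it is done.

```bash
mkdir -p pics; ls
python3 - <<'E'
from cell import manip, imaging, workorder, finder
import cv2,numpy as np
s=manip.observe(); print(s['t'],s['tool_pos'],s['ee_rot'],s['contact_force'],s['opening'])
for c in ['scene','wrist','side']:
    p,d=imaging.capture(c); cv2.imwrite(f'pics/{c}0.png',p[:,:,::-1]); np.savez(f'pics/{c}0.npz',p=p,d=d)
    k=imaging.get_calibration(c); print(c,k)
    for n in ['rule','grip','fork','stud_near_left','stud_far_right','stud_near_right','stud_far_left','frame']:
        if c=='side': continue
        for r in finder.search_frame(n,c)[:2]: print(n,np.round(r['xyz'],4),round(r['conf'],2))
E
```

```text
pics
0.0 [6.49627562e-01 4.42274584e-05 2.55689068e-01] [-2.22083046e+00 -2.22081564e+00  1.20448838e-03] [-0.28122511  1.0654329   0.43749337] 0.9967279328820854
scene {'fx': 466.709714974148, 'fy': 466.709714974148, 'cx': 322.70879409130487, 'cy': 202.93800782370488, 'k1': -0.06688208189405119, 'xyz': array([0.12738738, 0.67296241, 0.75365704]), 'orientation': array([-0.83444655,  2.59806306, -1.03709635])}
rule [0.4514 0.4057 0.0116] 0.92
grip [0.4719 0.4167 0.008 ] 0.71
fork [0.4736 0.4161 0.0099] 0.58
stud_near_left [0.4624 0.0651 0.0166] 0.68
stud_far_right [0.5609 0.0619 0.0182] 0.81
stud_far_right [0.6434 0.0791 0.0393] 0.69
stud_near_right [0.4612 0.0656 0.0174] 0.65
stud_far_left [0.5561 0.0654 0.0183] 0.95
stud_far_left [0.4514 0.4022 0.0098] 0.17
frame [0.4629 0.0679 0.0149] 0.7
frame [ 0.6411 -0.0045  0.0676] 0.24
wrist {'fx': 290.6926201435629, 'fy': 290.6926201435629, 'cx': 317.93487740852277, 'cy': 199.70749912043829, 'k1': -0.042899746038557285, 'T_tool_cam': array([[-2.86644388e-04, -9.60700709e-01, -2.77586142e-01,
         6.96753370e-02],
       [ 9.99999691e-01, -4.78410455e-04,  6.23103745e-04,
         1.82623031e-04],
       [-7.31416322e-04, -2.77585877e-01,  9.60700549e-01,
        -1.18115447e-01],
       [ 0.00000000e+00,  0.00000000e+00,  0.00000000e+00,
         1.00000000e+00]])}
rule [0.5634 0.0626 0.0168] 0.49
fork [ 0.6391 -0.0125  0.1025] 0.7
stud_near_left [0.4744 0.0697 0.0133] 0.92
stud_far_right [0.5642 0.0619 0.0165] 0.88
stud_near_right [0.4798 0.0687 0.0208] 0.75
stud_far_left [0.5604 0.0648 0.0222] 0.77
frame [0.4794 0.0738 0.0201] 0.69
side {'fx': 435.07468804787266, 'fy': 435.07468804787266, 'cx': 316.6571705965544, 'cy': 207.0526001728688, 'k1': -0.02841503900075875, 'xyz': array([ 0.18278843, -0.67168539,  0.76174346]), 'orientation': array([-2.20459434,  0.4726154 , -0.2223813 ])}
```

View pics/scene0.png

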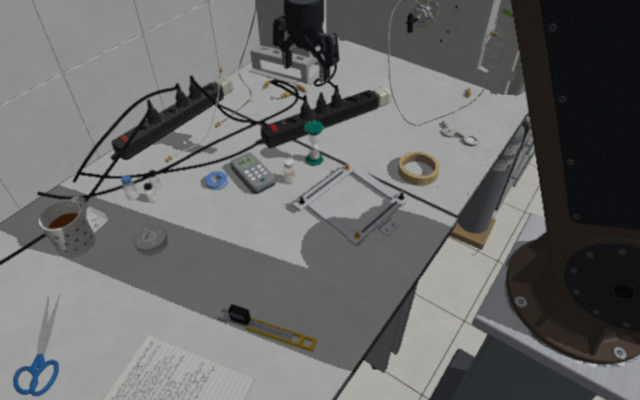

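View pics/wrist0.png

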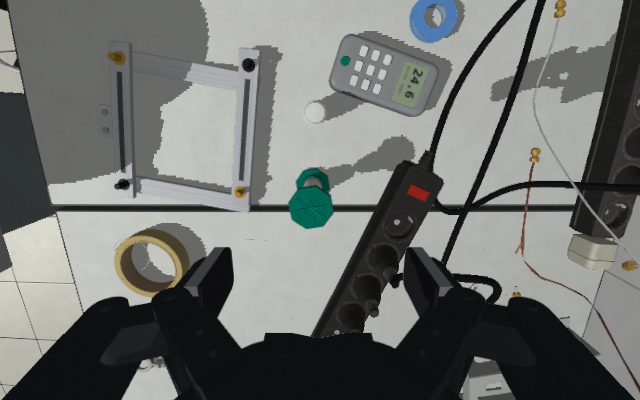

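The scene view shows the rule lying lower centre, with its fork and grip at about (230,313) and its tail at (315,345). The wrist view shows the frame: brass near-left stud (117,57), black near-right (123,184), black far-left (248,64), brass far-right (240,190).

```bash
cat > h.py <<'E'
import numpy as np,cv2
from scipy.spatial.transform import Rotation as R
from cell import manip, imaging, workorder, finder
def cam(c,s=None):
    k=imaging.get_calibration(c)
    if c=='wrist':
        s=s or manip.observe(); T=np.eye(4);T[:3,:3]=R.from_rotvec(s['ee_rot']).as_matrix();T[:3,3]=s['tool_pos'];T=T@k['T_tool_cam']
    else:
        T=np.eye(4);T[:3,:3]=R.from_rotvec(k['orientation']).as_matrix();T[:3,3]=k['xyz']
    return k,T
def toplane(kT,px,z):
    k,T=kT; px=np.atleast_2d(np.array(px,float))
    d=np.c_[(px[:,0]-k['cx'])/k['fx'],(px[:,1]-k['cy'])/k['fy']]; u=d.copy()
    for _ in range(10): u=d/(1+k['k1']*(u**2).sum(1,keepdims=True))
    r=np.c_[u,np.ones(len(u))]@T[:3,:3].T
    return T[:3,3]+r*((z-T[2,3])/r[:,2])[:,None]
def topix(kT,P):
    k,T=kT; q=(np.atleast_2d(P)-T[:3,3])@T[:3,:3]; u=q[:,:2]/q[:,2:]
    u=u*(1+k['k1']*(u**2).sum(1,keepdims=True)); return u*k['fx']+[k['cx'],k['cy']]
def snap(c,name):
    s=manip.observe(); p,d=imaging.capture(c); cv2.imwrite(f'pics/{name}.png',p[:,:,::-1]); np.savez(f'pics/{name}.npz',p=p,d=d); return s,p,d
E
python3 - <<'E'
from h import *
w=cam('wrist');s=cam('scene')
print(toplane(w,[(117,57),(123,184),(248,64),(240,190)],.032).round(4))
print(toplane(s,[(357,234),(403,195),(302,200),(347,166)],.032).round(4))
print(toplane(s,[(315,345),(262,328),(235,320)],.008).round(4))
E
```

```text
[[ 0.4284  0.1351  0.032 ]
 [ 0.4104 -0.009   0.032 ]
 [ 0.5741  0.125   0.032 ]
 [ 0.5555 -0.0169  0.032 ]]
[[ 0.4162  0.1445  0.032 ]
 [ 0.3942 -0.0063  0.032 ]
 [ 0.5629  0.1337  0.032 ]
 [ 0.5445 -0.0133  0.032 ]]
[[0.3507 0.3774 0.008 ]
 [0.4455 0.4059 0.008 ]
 [0.4949 0.4222 0.008 ]]
```

```bash
python3 -m handwheel '[{"grip":0,"tx":0.018,"ty":-0.032},{"grip":0,"tx":0.018,"ty":-0.032},{"grip":0,"tx":0.018,"ty":-0.032},{"grip":0,"tx":0.018,"ty":-0.032},{"grip":0,"tx":0.018,"ty":-0.032},{"grip":0},{"grip":0},{"grip":0}]'
python3 - <<'E'
from h import *
s,p,d=snap('wrist','frame1'); print(s['tool_pos'],s['ee_rot'])
np.savez('pics/frame1s.npz',pos=s['tool_pos'],rot=s['ee_rot'])
for n in ['stud_near_left','stud_far_right','stud_near_right','stud_far_left']:
    print(n,[ (r['xyz'].round(4) if hasattr(r['xyz'],'round') else np.round(r['xyz'],4),round(r['conf'],2)) for r in finder.search_frame(n,'wrist')[:3]])
E
```

```text
[6.49995074e-01 1.59649954e-05 2.56296001e-01] [-2.22146177e+00 -2.22137770e+00 -1.98055931e-06]
stud_near_left [(array([0.4744, 0.0709, 0.0141]), 0.93), (array([ 0.4124, -0.1215,  0.0191]), 0.7)]
stud_far_right [(array([0.5652, 0.0604, 0.0182]), 0.96), (array([ 0.414 , -0.1179,  0.0199]), 0.22)]
stud_near_right [(array([0.4799, 0.0676, 0.0198]), 0.65)]
stud_far_left [(array([0.5604, 0.064 , 0.0193]), 0.94)]invalid input
```

View pics/frame1.png

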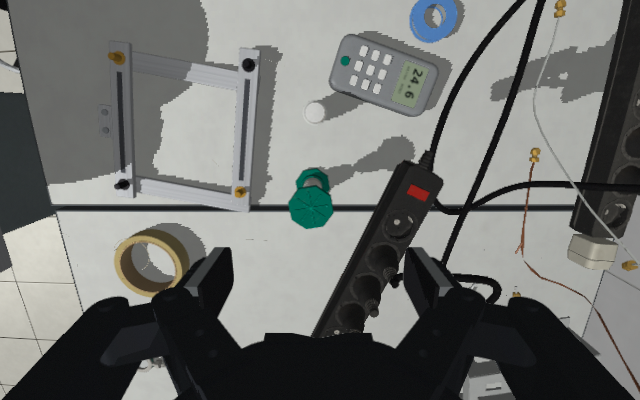

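That is the same view as before: the call was refused and the arm has not moved. Each row probably needs all seven keys.

```bash
python3 -m handwheel '[{"grip":0,"tx":0.018,"ty":-0.032,"tz":0,"ax":0,"ay":0,"az":0},{"grip":0,"tx":0.018,"ty":-0.032,"tz":0,"ax":0,"ay":0,"az":0},{"grip":0,"tx":0.018,"ty":-0.032,"tz":0,"ax":0,"ay":0,"az":0},{"grip":0,"tx":0.018,"ty":-0.032,"tz":0,"ax":0,"ay":0,"az":0},{"grip":0,"tx":0.018,"ty":-0.032,"tz":0,"ax":0,"ay":0,"az":0},{"grip":0,"tx":0,"ty":0,"tz":0,"ax":0,"ay":0,"az":0},{"grip":0,"tx":0,"ty":0,"tz":0,"ax":0,"ay":0,"az":0}]'
python3 - <<'E'
from h import *
s,p,d=snap('wrist','frame2'); print(s['t'],s['tool_pos'],s['ee_rot'],s['contact_force'])
np.savez('pics/frame2s.npz',pos=s['tool_pos'],rot=s['ee_rot'])
E
```

```text
t: 1.9
tool_pos: [0.4899, 0.0904, 0.2568]
ee_rot: [2.22, 2.222, 0.001]
contact_force: [1.2, 0.3, 0.4]
opening: 1.002
grasp_force: 0.0
1.9 [0.48985571 0.09041585 0.25678371] [2.21968090e+00 2.22223054e+00 1.15851369e-03] [1.19005513 0.34716388 0.3596218 ]
```

View pics/frame2.png

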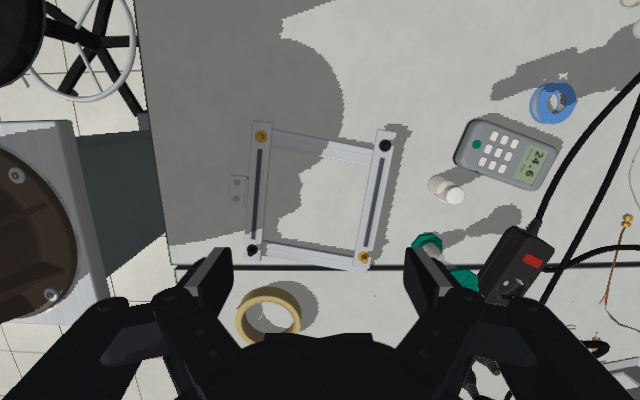

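The frame is in the middle of the picture: brass near-left (261,137), black far-left (386,146), black near-right (252,250), brass far-right (364,258). It is visibly racked.

```bash
cat >> h.py <<'E'
def cloud(kT,d):
    h,w=d.shape; v,u=np.mgrid[:h,:w]; P=toplane(kT,np.c_[u.ravel(),v.ravel()],-1.)
    k,T=kT; r=(P-T[:3,3])@T[:3,:3]; r=r/r[:,2:]*d.reshape(-1,1)
    return (r@T[:3,:3].T+T[:3,3]).reshape(h,w,3)
E
python3 - <<'E'
from h import *
f=np.load('pics/frame2.npz');s=np.load('pics/frame2s.npz')
kT=cam('wrist',dict(tool_pos=s['pos'],ee_rot=s['rot']))
C=cloud(kT,f['d'])
print('table z',np.median(C[200:230,300:330,2]),'rail',np.median(C[160:230,254:257,2]),np.median(C[180:220,374:378,2]))
tops=[]
for u,v in [(261,137),(252,250),(386,146),(364,258)]:
    w=np.s_[v-12:v+13,u-12:u+13]; z=C[w][...,2]; 
    m=(z>.026)&(z<.042); yy,xx=np.nonzero(m); c=(xx.mean()+u-12,yy.mean()+v-12)
    print(u,v,m.sum(),np.median(z[m]),z.max(),c); 
    P=toplane(kT,[c],.031)[0]; tops.append(P); print(P.round(4))
t=np.array(tops); print([np.linalg.norm(t[a]-t[b]).round(4) for a,b in [(0,1),(2,3),(0,2),(1,3),(0,3),(1,2)]])
E
```

```text
table z 0.0004961024206417697 rail 0.01862892729606591 0.018902742483104334
261 137 43 0.032120133043731125 0.374901584889034 (np.float64(259.16279069767444), np.float64(136.2093023255814))
[0.4222 0.1375 0.031 ]
252 250 37 0.03175872105485383 0.374901584889034 (np.float64(250.43243243243245), np.float64(252.3783783783784))
[ 0.4026 -0.0108  0.031 ]
386 146 42 0.03216016839148736 0.374901584889034 (np.float64(386.1190476190476), np.float64(145.5952380952381))
[0.5705 0.1269 0.031 ]
364 258 38 0.03167747437114932 0.374901584889034 (np.float64(363.7105263157895), np.float64(259.7631578947368))
[ 0.5507 -0.0214  0.031 ]
[np.float64(0.1496), np.float64(0.1495), np.float64(0.1487), np.float64(0.1486), np.float64(0.2044), np.float64(0.2171)]
```

```bash
python3 -m handwheel '[{"grip":0,"tx":0.03,"ty":-0.004,"tz":0,"ax":0,"ay":0,"az":0},{"grip":0,"tx":0.035,"ty":-0.006,"tz":0,"ax":0,"ay":0,"az":0},{"grip":0,"tx":0.035,"ty":-0.006,"tz":0,"ax":0,"ay":0,"az":0},{"grip":0,"tx":0.035,"ty":-0.006,"tz":0,"ax":0,"ay":0,"az":0},{"grip":0,"tx":0.035,"ty":-0.006,"tz":0,"ax":0,"ay":0,"az":0},{"grip":0,"tx":0.035,"ty":-0.006,"tz":0,"ax":0,"ay":0,"az":0},{"grip":0,"tx":0.035,"ty":-0.006,"tz":0,"ax":0,"ay":0,"az":0},{"grip":0,"tx":0.035,"ty":-0.006,"tz":0,"ax":0,"ay":0,"az":0},{"grip":0,"tx":0.035,"ty":-0.006,"tz":0,"ax":0,"ay":0,"az":0},{"grip":0,"tx":0.035,"ty":-0.006,"tz":0,"ax":0,"ay":0,"az":0},{"grip":0,"tx":0,"ty":0,"tz":0,"ax":0,"ay":0,"az":0},{"grip":0,"tx":0,"ty":0,"tz":0,"ax":0,"ay":0,"az":0}]'
python3 - <<'E'
from h import *
s,p,d=snap('wrist','rule1')
np.savez('pics/rule1s.npz',pos=s['tool_pos'],rot=s['ee_rot'])
E
```

```text
t: 3.15
tool_pos: [0.4325, 0.4355, 0.2557]
ee_rot: [2.22, 2.222, -0.001]
contact_force: [-0.8, -0.5, -0.4]
opening: 1.001
grasp_force: 0.0
```

View pics/rule1.png

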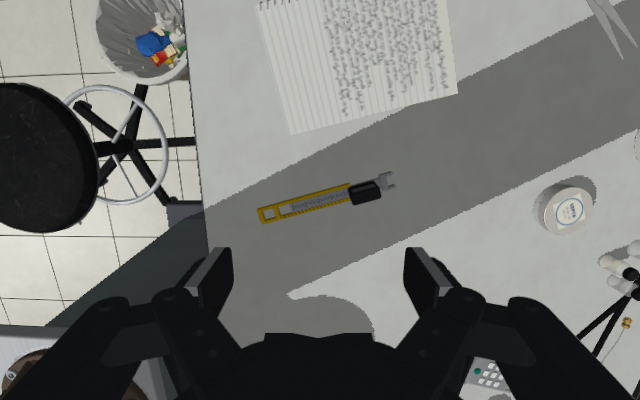

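The rule lies with its tail at about (260,214), the black grip at (365,193) and the fork at (388,181). The slide is nearly shut.

Run:
```python
from h import *
f=np.load('pics/rule1.npz');s=np.load('pics/rule1s.npz')
kT=cam('wrist',dict(tool_pos=s['pos'],ee_rot=s['rot'])); print(s['pos'],s['rot'])
C=cloud(kT,f['d']);p=f['p'].astype(int)
W=np.s_[150:240,240:420]
hsv=cv2.cvtColor(f['p'],cv2.COLOR_RGB2HSV)
yel=np.zeros(p.shape[:2],bool); yel[W]=((hsv[...,0]>18)&(hsv[...,0]<35)&(hsv[...,1]>120))[W]
z=C[...,2]
top=np.zeros_like(yel); top[W]=(z[W]>.036)&(z[W]<.06)
print(yel.sum(),top.sum(),'table',np.median(C[225:240,300:400,2]),'grip top z',np.median(z[top]),'channel z',np.median(z[yel]))
yy,xx=np.nonzero(yel); Y=toplane(kT,np.c_[xx,yy],.0085)[:,:2]
rect=cv2.minAreaRect(Y.astype(np.float32)); print('yellow rect',rect); 
yy,xx=np.nonzero(top); G=toplane(kT,np.c_[xx,yy],.0445)[:,:2]; rg=cv2.minAreaRect(G.astype(np.float32)); print('grip rect',rg)
c=np.median(G,axis=0); b=cv2.boxPoints(rect); 
# axis along the rule
e1=b[1]-b[0];e2=b[2]-b[1]; u=e1 if np.linalg.norm(e1)>np.linalg.norm(e2) else e2; u=u/np.linalg.norm(u); u=u*np.sign(u@(np.array(rg[0])-rect[0])); n=np.array([-u[1],u[0]])
a0=(Y@u).min(); mid=((Y@n).max()+(Y@n).min())/2
print('ang',np.degrees(np.arctan2(u[1],u[0])),'len',np.ptp(Y@u),'wid',np.ptp(Y@n),'tail end->grip mid',(np.array(rg[0])@u)-a0,'lat',np.array(rg[0])@n-mid)
low=np.zeros_like(yel); low[W]=(z[W]>.0035)&(z[W]<.06); yy,xx=np.nonzero(low);L=C[yy,xx,:2]; print('all extent',np.ptp(L@u), (L@u).max()-a0)
print('tail',u*(a0+.010)+n*mid)
# pixel profile perpendicular
```

```text
[0.43253818 0.43547003 0.25572515] [ 2.22049198e+00  2.22217230e+00 -6.63975099e-04]
763 438 table 0.00040116254944064234 grip top z 0.043982727844516345 channel z 0.008195552979670895
yellow rect ((0.4150722026824951, 0.3939535319805145), (0.1272018849849701, 0.023017510771751404), 16.183382034301758)
grip rect ((0.48781242966651917, 0.41658318042755127), (0.035891156643629074, 0.01826036535203457), 16.144092559814453)
ang 16.183390603041666 len 0.12720189689507144 wid 0.02301753230677006 tail end->grip mid 0.139765994893696 lat 0.0014593084936847522
all extent 0.18297739342427138 0.18315063311289026
tail [0.36359521 0.37901428]
```

```bash
python3 -m handwheel '[{"grip":0,"tx":-0.019,"ty":0.0275,"tz":0,"ax":0,"ay":0,"az":0.123},{"grip":0,"tx":0,"ty":0,"tz":0,"ax":0,"ay":0,"az":0.123},{"grip":0,"tx":0,"ty":0,"tz":0,"ax":0,"ay":0,"az":0.123},{"grip":0,"tx":0,"ty":0,"tz":0,"ax":0,"ay":0,"az":0.123},{"grip":0,"tx":0,"ty":0,"tz":0,"ax":0,"ay":0,"az":0.123},{"grip":0,"tx":0,"ty":0,"tz":0,"ax":0,"ay":0,"az":0.123},{"grip":0,"tx":0,"ty":0,"tz":0,"ax":0,"ay":0,"az":0.123},{"grip":0,"tx":0,"ty":0,"tz":0,"ax":0,"ay":0,"az":0.123},{"grip":0,"tx":0,"ty":0,"tz":0,"ax":0,"ay":0,"az":0.123},{"grip":0,"tx":0,"ty":0,"tz":0,"ax":0,"ay":0,"az":0.123},{"grip":0,"tx":0,"ty":0,"tz":0,"ax":0,"ay":0,"az":0},{"grip":0,"tx":0,"ty":0,"tz":0,"ax":0,"ay":0,"az":0}]'
python3 - <<'E'
from h import *
s,p,d=snap('wrist','rule2')
np.savez('pics/rule2s.npz',pos=s['tool_pos'],rot=s['ee_rot'])
print(s['t'],s['tool_pos'],R.from_rotvec(s['ee_rot']).as_matrix().round(3).tolist(),s['qpos'])
kT=cam('wrist',s);C=cloud(kT,d);z=C[...,2]
near=np.linalg.norm(C[...,:2]-[.488,.4166],axis=2)<.04
top=near&(z>.0425)&(z<.05)
yy,xx=np.nonzero(top); G=toplane(kT,np.c_[xx,yy],.0443)[:,:2]; print(top.sum(),cv2.minAreaRect(G.astype(np.float32)),G.mean(0))
f=np.load('pics/rule1.npz');q=np.load('pics/rule1s.npz')
kT=cam('wrist',dict(tool_pos=q['pos'],ee_rot=q['rot']));C=cloud(kT,f['d']);z=C[...,2]
near=np.linalg.norm(C[...,:2]-[.488,.4166],axis=2)<.04
top=near&(z>.0425)&(z<.05)
yy,xx=np.nonzero(top); G=toplane(kT,np.c_[xx,yy],.0443)[:,:2]; print(top.sum(),cv2.minAreaRect(G.astype(np.float32)),G.mean(0))
# bystanders
f=np.load('pics/frame2.npz');q=np.load('pics/frame2s.npz');kT=cam('wrist',dict(tool_pos=q['pos'],ee_rot=q['rot']));C=cloud(kT,f['d'])
for n,u,v in [('timer top',465,278),('timer base',427,243),('vial cap',453,195),('tape',268,300)]: print(n,C[v,u].round(3))
E
```

```text
t: 4.4
tool_pos: [0.46, 0.4152, 0.2563]
ee_rot: [3.11, 0.447, -0.0]
contact_force: [-0.2, -0.7, 0.3]
opening: 1.001
grasp_force: 0.0
4.4 [0.45999813 0.41518596 0.25634366] [[0.959, 0.282, 0.0], [0.282, -0.959, -0.0], [-0.0, 0.0, -1.0]] [ 6.85372295e-01  4.37673517e-01  1.66914173e+00 -1.03698525e-04
  1.03483999e+00  1.97062593e+00]
397 ((0.48933443427085876, 0.4156933128833771), (0.035156555473804474, 0.01579134725034237), 17.02656364440918) [0.48979099 0.41565159]
354 ((0.48881009221076965, 0.4166509807109833), (0.03481467068195343, 0.015421190299093723), 16.059757232666016) [0.48896064 0.41654346]
timer top [ 0.65  -0.006  0.102]
timer base [ 0.639 -0.004  0.016]
vial cap [0.645 0.075 0.057]
tape [ 0.421 -0.086  0.026]
```

```bash
python3 -m handwheel '[{"grip":0,"tx":0.0277,"ty":0.0078,"tz":0.03,"ax":0,"ay":0,"az":0},{"grip":0,"tx":0,"ty":0,"tz":0.043,"ax":0,"ay":0,"az":0},{"grip":0,"tx":0,"ty":0,"tz":0.043,"ax":0,"ay":0,"az":0},{"grip":0,"tx":0,"ty":0,"tz":0.043,"ax":0,"ay":0,"az":0},{"grip":0,"tx":0,"ty":0,"tz":0.033,"ax":0,"ay":0,"az":0},{"grip":0,"tx":0,"ty":0,"tz":0.02,"ax":0,"ay":0,"az":0},{"grip":0,"tx":0,"ty":0,"tz":0.005,"ax":0,"ay":0,"az":0},{"grip":0.3,"tx":0,"ty":0,"tz":0,"ax":0,"ay":0,"az":0},{"grip":0.6,"tx":0,"ty":0,"tz":0,"ax":0,"ay":0,"az":0},{"grip":1,"tx":0,"ty":0,"tz":0,"ax":0,"ay":0,"az":0},{"grip":1,"tx":0,"ty":0,"tz":0,"ax":0,"ay":0,"az":0},{"grip":1,"tx":0,"ty":0,"tz":0,"ax":0,"ay":0,"az":0},{"grip":1,"tx":0,"ty":0,"tz":0,"ax":0,"ay":0,"az":0},{"grip":1,"tx":0,"ty":0,"tz":0,"ax":0,"ay":0,"az":0},{"grip":1,"tx":0,"ty":0,"tz":0,"ax":0,"ay":0,"az":0},{"grip":1,"tx":0,"ty":0,"tz":0,"ax":0,"ay":0,"az":0}]'
```

```text
t: 6.05
tool_pos: [0.4887, 0.4166, 0.0403]
ee_rot: [-3.11, -0.443, -0.002]
contact_force: [-2.2, 0.1, 9.0]
opening: 0.175
grasp_force: 58.7
```

```bash
python3 -m handwheel '[{"grip":1,"tx":0,"ty":0,"tz":-0.02,"ax":0,"ay":0,"az":0},{"grip":1,"tx":0,"ty":0,"tz":-0.03,"ax":0,"ay":0,"az":0},{"grip":1,"tx":0,"ty":0.01,"tz":-0.03,"ax":0,"ay":0,"az":0},{"grip":1,"tx":-0.01,"ty":0.03,"tz":0,"ax":0,"ay":0,"az":0},{"grip":1,"tx":-0.01,"ty":0.04,"tz":0,"ax":0,"ay":0,"az":0},{"grip":1,"tx":-0.01,"ty":0.04,"tz":0,"ax":0,"ay":0,"az":0},{"grip":1,"tx":-0.01,"ty":0.04,"tz":0,"ax":0,"ay":0,"az":0},{"grip":1,"tx":-0.01,"ty":0.04,"tz":0,"ax":0,"ay":0,"az":0},{"grip":1,"tx":-0.01,"ty":0.04,"tz":0,"ax":0,"ay":0,"az":0},{"grip":1,"tx":-0.01,"ty":0.04,"tz":0,"ax":0,"ay":0,"az":0},{"grip":1,"tx":-0.01,"ty":0.04,"tz":0,"ax":0,"ay":0,"az":0},{"grip":1,"tx":-0.01,"ty":0.03,"tz":0,"ax":0,"ay":0,"az":0},{"grip":1,"tx":-0.0046,"ty":0.0161,"tz":0,"ax":0,"ay":0,"az":0},{"grip":1,"tx":0,"ty":0,"tz":0,"ax":0,"ay":0,"az":0}]' && python3 -m handwheel '[{"grip":1,"tx":0,"ty":0,"tz":0,"ax":0,"ay":0,"az":0.1},{"grip":1,"tx":0,"ty":0,"tz":0,"ax":0,"ay":0,"az":0.128},{"grip":1,"tx":0,"ty":0,"tz":0,"ax":0,"ay":0,"az":0.128},{"grip":1,"tx":0,"ty":0,"tz":0,"ax":0,"ay":0,"az":0.128},{"grip":1,"tx":0,"ty":0,"tz":0,"ax":0,"ay":0,"az":0.128},{"grip":1,"tx":0,"ty":0,"tz":0,"ax":0,"ay":0,"az":0.128},{"grip":1,"tx":0,"ty":0,"tz":0,"ax":0,"ay":0,"az":0.128},{"grip":1,"tx":0,"ty":0,"tz":0,"ax":0,"ay":0,"az":0.128},{"grip":1,"tx":0,"ty":0,"tz":0,"ax":0,"ay":0,"az":0.128},{"grip":1,"tx":0,"ty":0,"tz":0,"ax":0,"ay":0,"az":0},{"grip":1,"tx":0,"ty":0,"tz":0,"ax":0,"ay":0,"az":0},{"grip":1,"tx":0,"ty":0,"tz":0,"ax":0,"ay":0,"az":0}]'
python3 - <<'E'
from h import *
s,p,d=snap('wrist','hov1'); snap('scene','hov1s')
np.savez('pics/hov1s_.npz',pos=s['tool_pos'],rot=s['ee_rot'])
M=R.from_rotvec(s['ee_rot']).as_matrix(); print(s['tool_pos'],M.round(4).tolist(),np.degrees(np.arctan2(M[1,0],M[0,0])),s['opening'])
a=cv2.imread('pics/hov1.png'); b=cv2.imread('pics/hov1s.png')[130:280,240:440]; b=cv2.resize(b,None,fx=3.2,fy=3.2)[:480]
a=a[60:330,150:490]; a=cv2.resize(a,None,fx=1.1,fy=1.1)
h=np.zeros((600,800,3),np.uint8); cv2.imwrite('pics/hov1w.png',a)
h[:297,:374]=a; bb=cv2.resize(b,(426,320)); h[:320,374:]=bb; cv2.imwrite('pics/hov1c.png',h[:320])
E
```

```text
t: 7.45
tool_pos: [0.4997, 0.0364, 0.1197]
ee_rot: [3.111, 0.439, 0.001]
contact_force: [-0.4, 0.7, -1.1]
opening: 0.172
grasp_force: 58.8
t: 8.65
tool_pos: [0.4996, 0.0386, 0.1194]
ee_rot: [-2.835, 1.353, -0.0]
contact_force: [0.5, -0.2, -1.5]
opening: 0.177
grasp_force: 58.8
[0.49957253 0.03861595 0.11938427] [[0.629, -0.7774, 0.0001], [-0.7774, -0.629, 0.0], [0.0001, -0.0001, -1.0]] -51.02525690555344 0.17726086353745546
```

View pics/hov1c.png

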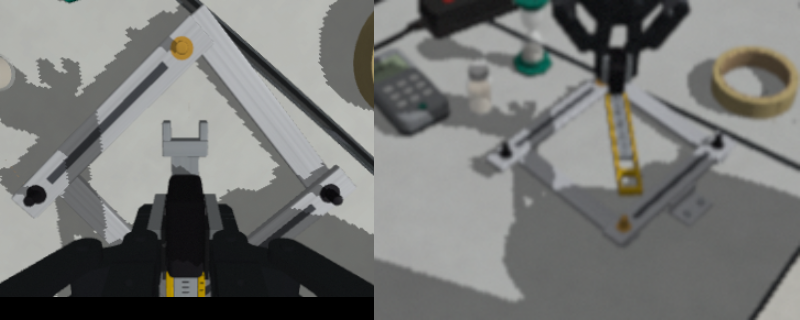

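The wrist view shows the fork at about (185,140) of the crop, pointing at the brass far-right stud (181,47). The scene view shows the tail hovering short of the near brass stud. Next I measure both relative to the hand.

```bash
cat >> h.py <<'E'
def studs(kT,d,guess,rad=.012,zt=.031):
    C=cloud(kT,d);out=[]
    for g in guess:
        m=(np.linalg.norm(C[...,:2]-g,axis=2)<rad)&(C[...,2]>.026)&(C[...,2]<.036)
        yy,xx=np.nonzero(m)
        out.append(toplane(kT,[(xx.mean(),yy.mean())],zt)[0,:2] if len(xx)>4 else np.full(2,np.nan))
    return np.array(out)
E
python3 - <<'E'
from h import *
g=np.array([[.422,.1365],[.4024,-.0118],[.5703,.1259],[.5505,-.0224]])
f=np.load('pics/hov1.npz');q=np.load('pics/hov1s_.npz');st=dict(tool_pos=q['pos'],ee_rot=q['rot']);kT=cam('wrist',st)
print('wrist studs',studs(kT,f['d'],g).round(4).tolist())
u=np.array([.629,-.7774]);n=np.array([.7774,.629])
C=cloud(kT,f['d']);rel=C-q['pos']
x=rel[...,:2]@u; y=rel[...,:2]@n; z=C[...,2]
m=(x>.022)&(x<.06)&(abs(y)<.02)&(z>.07)&(z<.12)
print('fork/slide: xmax',np.percentile(x[m],99.5),'y range',y[m].min(),y[m].max(),'z',np.median(z[m]),m.sum())
m=(abs(x)<.025)&(abs(y)<.009)&(z>.10)&(z<.15)&(rel[...,2]<.03);print('grip top z',np.percentile(z[m],[50,90]),'xmax',x[m].max(),m.sum())
for c,nm in [('scene','hov1s')]:
    f=np.load('pics/hov1s.npz');kT=cam(c);C=cloud(kT,f['d']);p=f['p']
    S=studs(kT,f['d'],g+[-.004,.006],.015);print('scene studs',S.round(4).tolist())
    hsv=cv2.cvtColor(p,cv2.COLOR_RGB2HSV);ye=(hsv[...,0]>18)&(hsv[...,0]<35)&(hsv[...,1]>120)&(C[...,2]>.06)&(C[...,2]<.11)&(np.linalg.norm(C[...,:2]-[.45,.1],axis=2)<.12)
    Q=C[ye];print(len(Q),'z',np.median(Q[:,2]),np.polyfit(Q[:,:2]@u,Q[:,2],1),'tail u',(Q[:,:2]@u).min(),np.percentile(Q[:,:2]@u,1),'n mid',(np.percentile(Q[:,:2]@n,[1,99])))
    if len(S): print('NL u,n',S[0]@u,S[0]@n)
E
```

```text
wrist studs [[nan, nan], [0.4029, -0.0119], [0.5708, 0.1252], [0.5516, -0.0221]]
fork/slide: xmax 0.043760872795828125 y range -0.011085043608982284 0.011009226375182679 z 0.08719298773270226 1145
grip top z [0.12330183 0.13191616] xmax 0.019309982278805562 3598
scene studs [[0.4203, 0.1396], [0.4006, -0.0101], [0.5698, 0.1283], [nan, nan]]
199 z 0.0857698017642422 [0.01277007 0.0831207 ] tail u 0.1412297080013183 0.14193817848606838 n mid [0.40181067 0.42296661]
NL u,n 0.15585462490090546 0.41452257619673777
```

```bash
python3 -m handwheel '[{"grip":1,"tx":0,"ty":-0.0015,"tz":0.02,"ax":0,"ay":0,"az":0},{"grip":1,"tx":0,"ty":0,"tz":0.02,"ax":0,"ay":0,"az":0},{"grip":1,"tx":0,"ty":0,"tz":0.005,"ax":0,"ay":0,"az":0},{"grip":1,"tx":0,"ty":0,"tz":0.003,"ax":0,"ay":0,"az":0},{"grip":1,"tx":0,"ty":0,"tz":0.002,"ax":0,"ay":0,"az":0},{"grip":1,"tx":0,"ty":0,"tz":0.002,"ax":0,"ay":0,"az":0},{"grip":1,"tx":0,"ty":0,"tz":0,"ax":0,"ay":0,"az":0}]'
python3 - <<'E'
from h import *
s,p,d=snap('scene','low1'); a,_,_=snap('side','low1b')
u=np.array([.629,-.7774]);n=np.array([.7774,.629])
print(s['tool_pos'],s['contact_force'],s['ft_torque'])
for nm,c in [('low1','scene'),('low1b','side')]:
    f=np.load(f'pics/{nm}.npz');C=cloud(cam(c),f['d'])
    hsv=cv2.cvtColor(f['p'],cv2.COLOR_RGB2HSV);ye=(hsv[...,0]>18)&(hsv[...,0]<35)&(hsv[...,1]>120)&(C[...,2]>.02)&(C[...,2]<.07)&(np.linalg.norm(C[...,:2]-[.45,.1],axis=2)<.12)
    Q=C[ye];print(len(Q),'z',np.median(Q[:,2]),np.polyfit(Q[:,:2]@u-.15,Q[:,2],1),np.percentile(Q[:,:2]@u,1),np.percentile(Q[:,:2]@n,[1,99]))
E
```

```text
t: 9.45
tool_pos: [0.5009, 0.0392, 0.0676]
ee_rot: [-2.833, 1.358, -0.001]
contact_force: [-0.4, 0.0, -1.4]
opening: 0.177
grasp_force: 58.7
[0.50094544 0.03924913 0.0676114 ] [-0.43634493  0.01429225 -1.35190294] [-0.07825572 -0.09152921 -0.01285043]
206 z 0.033908987873078944 [0.01346949 0.03307123] 0.14196277236334462 [0.40353206 0.42455356]
216 z 0.036047572800214644 [0.03671324 0.03418502] 0.14485171864957372 [0.40157826 0.42618656]
```

```bash
python3 -m handwheel '[{"grip":1,"tx":0,"ty":0,"tz":0.003,"ax":0,"ay":0,"az":0},{"grip":1,"tx":0,"ty":0,"tz":0.003,"ax":0,"ay":0,"az":0},{"grip":1,"tx":0,"ty":0,"tz":0.001,"ax":0,"ay":0,"az":0},{"grip":1,"tx":0,"ty":0,"tz":0,"ax":0,"ay":0,"az":0},{"grip":1,"tx":0,"ty":0,"tz":0,"ax":0,"ay":0,"az":0}]';python3 -m handwheel '[{"grip":1,"tx":0,"ty":0,"tz":0.001,"ax":0,"ay":0,"az":0},{"grip":1,"tx":0,"ty":0,"tz":0,"ax":0,"ay":0,"az":0}]'
python3 - <<'E'
from h import *
u=np.array([.629,-.7774]);n=np.array([.7774,.629])
for i in range(4):
    s=manip.observe(); print(s['tool_pos'],s['contact_force'])
E
```

```text
t: 10.05
tool_pos: [0.5007, 0.0392, 0.0602]
ee_rot: [2.833, -1.358, -0.0]
contact_force: [-0.4, -0.6, -0.9]
opening: 0.177
grasp_force: 58.7
t: 10.25
tool_pos: [0.5007, 0.0392, 0.0593]
ee_rot: [-2.833, 1.358, -0.0]
contact_force: [0.4, 0.2, -1.8]
opening: 0.174
grasp_force: 58.7
[0.50074031 0.0392381  0.05925754] [ 0.37792919  0.21667184 -1.84339998]
[0.50074031 0.0392381  0.05925754] [ 0.37792919  0.21667184 -1.84339998]
[0.50074031 0.0392381  0.05925754] [ 0.37792919  0.21667184 -1.84339998]
[0.50074031 0.0392381  0.05925754] [ 0.37792919  0.21667184 -1.84339998]
```

```bash
python3 -m handwheel '[{"grip":1,"tx":0.002,"ty":0,"tz":0,"ax":0,"ay":0,"az":0},{"grip":1,"tx":0.002,"ty":0,"tz":0,"ax":0,"ay":0,"az":0},{"grip":1,"tx":0.002,"ty":0,"tz":0,"ax":0,"ay":0,"az":0},{"grip":1,"tx":0.002,"ty":0,"tz":0,"ax":0,"ay":0,"az":0},{"grip":1,"tx":0.002,"ty":0,"tz":0,"ax":0,"ay":0,"az":0},{"grip":1,"tx":0,"ty":0,"tz":0,"ax":0,"ay":0,"az":0}]';python3 -m handwheel '[{"grip":1,"tx":0.003,"ty":0,"tz":0,"ax":0,"ay":0,"az":0},{"grip":1,"tx":0.003,"ty":0,"tz":0,"ax":0,"ay":0,"az":0},{"grip":1,"tx":0.003,"ty":0,"tz":0,"ax":0,"ay":0,"az":0},{"grip":1,"tx":0.003,"ty":0,"tz":0,"ax":0,"ay":0,"az":0},{"grip":1,"tx":0.003,"ty":0,"tz":0,"ax":0,"ay":0,"az":0},{"grip":1,"tx":0.003,"ty":0,"tz":0,"ax":0,"ay":0,"az":0},{"grip":1,"tx":0.002,"ty":0,"tz":0,"ax":0,"ay":0,"az":0},{"grip":1,"tx":0,"ty":0,"tz":0,"ax":0,"ay":0,"az":0},{"grip":1,"tx":0,"ty":0,"tz":0,"ax":0,"ay":0,"az":0}]'
python3 - <<'E'
from h import *
u=np.array([.629,-.7774]);n=np.array([.7774,.629])
g=np.array([[.422,.1365],[.4024,-.0118],[.5703,.1259],[.5505,-.0224]])
s,p,d=snap('wrist','pull1'); kT=cam('wrist',s); S=studs(kT,d,g); print(S.round(4).tolist())
pos=s['tool_pos'][:2]; print('tcp u,n',pos@u,pos@n,'F',s['contact_force'][:2]@u,s['contact_force'][:2]@n,s['contact_force'][2])
C=cloud(kT,d); x=(C[...,:2]-pos)@u; y=(C[...,:2]-pos)@n; z=C[...,2]
print('FR stud rel tcp', (S[3]-pos)@u,(S[3]-pos)@n)
m=(x>.03)&(x<.055)&(abs(y)<.016)&(z>.0215)&(z<.0285); print('prong x',np.percentile(x[m],[95,99,99.8]),'y',y[m].min(),y[m].max(),np.median(z[m]))
a=cv2.imread('pics/pull1.png')[60:330,150:490]; cv2.imwrite('pics/pull1w.png',cv2.resize(a,None,fx=2,fy=2))
E
```

```text
t: 10.85
tool_pos: [0.5072, 0.0312, 0.0593]
ee_rot: [-2.833, 1.359, -0.0]
contact_force: [-0.1, 0.2, -1.1]
opening: 0.174
grasp_force: 58.8
t: 11.75
tool_pos: [0.5197, 0.0157, 0.0593]
ee_rot: [-2.833, 1.358, -0.001]
contact_force: [-0.2, -0.7, -1.1]
opening: 0.179
grasp_force: 58.8
[[nan, nan], [0.4058, -0.0152], [0.5739, 0.1202], [0.5506, -0.0212]]
tcp u,n 0.3146711224298729 0.41394429703586677 F 0.44782102567019 -0.6379918156634506 -1.0919387979428403
FR stud rel tcp 0.04813615629500638 0.0007059899655047393
prong x [0.04373148 0.05352596 0.05363375] y -0.01111724750594477 0.010847923683932214 0.027275113227905837
```

Run:
```python
from h import *
u=np.array([.629,-.7774]);n=np.array([.7774,.629])
snap('scene','low2'); snap('side','low2b')
for nm,c in [('low1','scene'),('low2','scene'),('low1b','side'),('low2b','side')]:
    f=np.load(f'pics/{nm}.npz');C=cloud(cam(c),f['d'])
    hsv=cv2.cvtColor(f['p'],cv2.COLOR_RGB2HSV);ye=(hsv[...,0]>18)&(hsv[...,0]<35)&(hsv[...,1]>120)&(C[...,2]>.02)&(C[...,2]<.07)&(np.linalg.norm(C[...,:2]-[.45,.1],axis=2)<.12)
    Q=C[ye];print(len(Q),'z',np.median(Q[:,2]),np.polyfit(Q[:,:2]@u-.15,Q[:,2],1),np.percentile(Q[:,:2]@u,[1,99]),np.percentile(Q[:,:2]@n,[1,99]))
a=cv2.resize(cv2.imread('pics/low2.png')[140:260,260:440],(540,360)); w=cv2.resize(cv2.imread('pics/pull1.png')[90:290,200:440],(260,217))
h=np.zeros((360,800,3),np.uint8);h[:,:540]=a;h[:217,540:]=w;cv2.imwrite('pics/low2c.png',h)
```

```text
206 z 0.033908987873078944 [0.01346949 0.03307123] [0.14196277 0.26689603] [0.40353206 0.42455356]
201 z 0.025643412618949313 [0.00503246 0.02558422] [0.14680783 0.26755783] [0.40375276 0.42459711]
216 z 0.036047572800214644 [0.03671324 0.03418502] [0.14485172 0.27152045] [0.40157826 0.42618656]
218 z 0.02768733487152758 [0.01012684 0.02706869] [0.14902252 0.27461007] [0.4014915 0.4264046]
```

View pics/low2c.png

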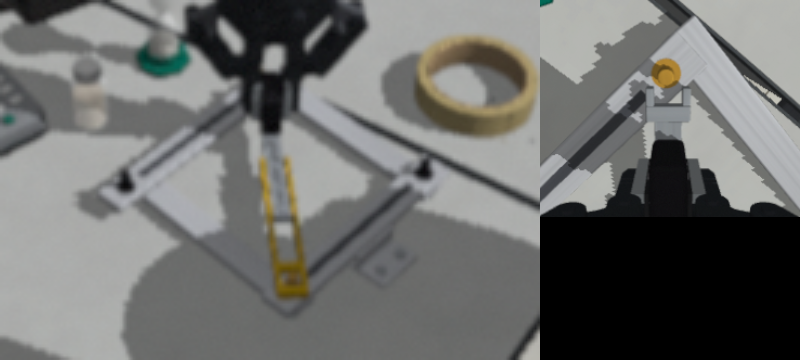

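The eye is hooked: the brass stud shows inside the eye at about (290,265), and the tail stayed there while the slide came out. The fork faces the far brass stud, centred, about 9 mm short. Now I creep up to it.

```bash
python3 -m handwheel '[{"grip":1,"tx":0.002,"ty":0,"tz":0,"ax":0,"ay":0,"az":0},{"grip":1,"tx":0.002,"ty":0,"tz":0,"ax":0,"ay":0,"az":0},{"grip":1,"tx":0.001,"ty":0,"tz":0,"ax":0,"ay":0,"az":0},{"grip":1,"tx":0.001,"ty":0,"tz":0,"ax":0,"ay":0,"az":0}]'; for i in 1 2 ; do :; done; python3 -m handwheel '[{"grip":1,"tx":0.0005,"ty":0,"tz":0,"ax":0,"ay":0,"az":0}]';python3 -m handwheel '[{"grip":1,"tx":0.0005,"ty":0,"tz":0,"ax":0,"ay":0,"az":0}]';python3 -m handwheel '[{"grip":1,"tx":0.0005,"ty":0,"tz":0,"ax":0,"ay":0,"az":0}]'
python3 - <<'E'
from h import *
u=np.array([.629,-.7774]);n=np.array([.7774,.629])
s,p,d=snap('wrist','pull2'); kT=cam('wrist',s); S=studs(kT,d,np.array([[.5505,-.0224]])); 
pos=s['tool_pos'][:2]; print('tcp u,n',pos@u,pos@n,'F',s['contact_force'][:2]@u,s['contact_force'][:2]@n,s['contact_force'][2],'FR',S, (S[0]-pos)@u,(S[0]-pos)@n)
E
```

```text
t: 12.3
tool_pos: [0.5233, 0.0111, 0.0593]
ee_rot: [2.833, -1.359, -0.0]
contact_force: [-1.4, 1.4, -1.6]
opening: 0.178
grasp_force: 58.8
t: 12.4
tool_pos: [0.5236, 0.0107, 0.0593]
ee_rot: [2.833, -1.358, -0.0]
contact_force: [-1.9, 1.7, -1.4]
opening: 0.18
grasp_force: 58.8
t: 12.5
tool_pos: [0.5238, 0.0104, 0.0593]
ee_rot: [2.833, -1.358, -0.0]
contact_force: [-1.2, 1.9, -1.3]
opening: 0.175
grasp_force: 58.8
t: 12.6
tool_pos: [0.5241, 0.01, 0.0593]
ee_rot: [2.833, -1.358, -0.0]
contact_force: [-1.6, 1.9, -1.5]
opening: 0.179
grasp_force: 58.8
tcp u,n 0.3219086800817239 0.413742153007253 F -2.463735801485843 -0.005016527430643736 -1.467470629223732 FR [[ 0.54882451 -0.01996537]] 0.038823018695383224 0.0003558024004093538
```

```bash
for i in 1; do python3 -m handwheel '[{"grip":1,"tx":0.0005,"ty":0,"tz":0,"ax":0,"ay":0,"az":0}]';python3 -m handwheel '[{"grip":1,"tx":0.0005,"ty":0,"tz":0,"ax":0,"ay":0,"az":0}]';python3 -m handwheel '[{"grip":1,"tx":0.0005,"ty":0,"tz":0,"ax":0,"ay":0,"az":0}]'; done | grep -E "pos|contact"
```

```text
tool_pos: [0.5245, 0.0096, 0.0592]
contact_force: [-1.8, 0.8, -2.4]
tool_pos: [0.5248, 0.0092, 0.0593]
contact_force: [-1.3, 1.1, -1.7]
tool_pos: [0.5252, 0.0088, 0.0593]
contact_force: [-1.9, 2.6, -1.2]
```

```bash
{ python3 -m handwheel '[{"grip":1,"tx":0.0005,"ty":0,"tz":0,"ax":0,"ay":0,"az":0}]';python3 -m handwheel '[{"grip":1,"tx":0.0003,"ty":0,"tz":0,"ax":0,"ay":0,"az":0}]';python3 -m handwheel '[{"grip":1,"tx":0.0003,"ty":0,"tz":0,"ax":0,"ay":0,"az":0}]'; } | grep -E "pos|contact"
python3 - <<'E'
from h import *
u=np.array([.629,-.7774]);n=np.array([.7774,.629])
s,p,d=snap('wrist','pull3'); pos=s['tool_pos'][:2]; print('tcp u',pos@u,'F',s['contact_force'][:2]@u)
E
```

```text
tool_pos: [0.5255, 0.0084, 0.0593]
contact_force: [-1.0, 2.1, -1.1]
tool_pos: [0.5257, 0.0082, 0.0593]
contact_force: [-0.6, 2.5, -0.8]
tool_pos: [0.5258, 0.008, 0.0593]
contact_force: [-1.6, 1.8, -1.5]
tcp u 0.32455635151199097 F -2.363792857077704
```

```bash
{ python3 -m handwheel '[{"grip":1,"tx":0.0003,"ty":0,"tz":0,"ax":0,"ay":0,"az":0}]';python3 -m handwheel '[{"grip":1,"tx":0.0003,"ty":0,"tz":0,"ax":0,"ay":0,"az":0}]';python3 -m handwheel '[{"grip":1,"tx":0.0003,"ty":0,"tz":0,"ax":0,"ay":0,"az":0}]'; } | grep -E "pos|contact"
```

```text
tool_pos: [0.526, 0.0077, 0.0593]
contact_force: [-1.1, 2.0, -2.0]
tool_pos: [0.5262, 0.0075, 0.0593]
contact_force: [-0.9, 1.2, -2.2]
tool_pos: [0.5264, 0.0073, 0.0593]
contact_force: [-1.3, 1.4, -1.0]
```

```bash
python3 -m handwheel '[{"grip":1,"tx":0.0003,"ty":0,"tz":0,"ax":0,"ay":0,"az":0}]' | grep -E "pos|contact"
```

```text
tool_pos: [0.5266, 0.007, 0.0593]
contact_force: [-1.8, 1.0, -1.3]
```

```bash
python3 -m handwheel '[{"grip":1,"tx":0.0002,"ty":0,"tz":0,"ax":0,"ay":0,"az":0}]' | grep -E "pos|contact"; python3 -m handwheel '[{"grip":1,"tx":0.0002,"ty":0,"tz":0,"ax":0,"ay":0,"az":0}]' | grep -E "pos|contact"
python3 - <<'E'
from h import *
snap('wrist','pull4')
a=cv2.imread('pics/pull4.png')[120:200,280:360]; cv2.imwrite('pics/pull4c.png',cv2.resize(a,None,fx=6,fy=6,interpolation=cv2.INTER_CUBIC))
E
```

```text
tool_pos: [0.5266, 0.0069, 0.0593]
contact_force: [-2.2, 3.4, -2.0]
tool_pos: [0.5267, 0.0069, 0.0593]
contact_force: [-2.6, 5.8, -1.9]
```

View pics/pull4c.png

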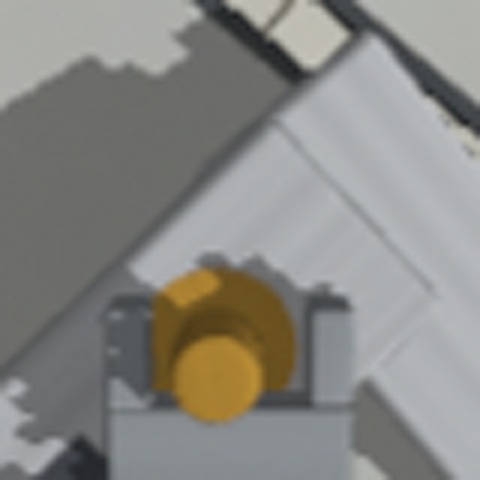

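Contact: the stud sits between the prongs against the fork face, and the force rose from 2.4 N to about 6 N. I let it rest there and read it.

```bash
for i in 1; do python3 -m handwheel '[{"grip":1,"tx":0,"ty":0,"tz":0,"ax":0,"ay":0,"az":0},{"grip":1,"tx":0,"ty":0,"tz":0,"ax":0,"ay":0,"az":0},{"grip":1,"tx":0,"ty":0,"tz":0,"ax":0,"ay":0,"az":0},{"grip":1,"tx":0,"ty":0,"tz":0,"ax":0,"ay":0,"az":0}]';python3 -m handwheel '[{"grip":1,"tx":0,"ty":0,"tz":0,"ax":0,"ay":0,"az":0},{"grip":1,"tx":0,"ty":0,"tz":0,"ax":0,"ay":0,"az":0}]';done| grep -E "pos|contact|t:"
python3 - <<'E'
from h import *
P=[]
for i in range(3):
    imaging.capture('wrist'); s=manip.observe(); P.append(np.r_[s['tool_pos'],s['contact_force'],s['qpos']]); 
P=np.array(P);print(P.mean(0).round(5),P.std(0).round(5)[:3])
E
```

```text
t: 14.35
tool_pos: [0.5267, 0.0069, 0.0593]
ee_rot: [2.833, -1.358, -0.001]
contact_force: [-2.2, 4.7, -0.8]
t: 14.55
tool_pos: [0.5267, 0.0069, 0.0593]
ee_rot: [2.833, -1.358, -0.001]
contact_force: [-2.9, 4.6, -1.2]
[ 5.26670e-01  6.88000e-03  5.92700e-02 -2.03353e+00  4.93913e+00
 -9.59920e-01 -4.45800e-02  6.00430e-01  2.03129e+00  2.60000e-04
  5.10180e-01  2.42034e+00] [1.e-05 0.e+00 0.e+00]
```

```bash
python3 -m handwheel '[{"grip":1,"tx":-0.001,"ty":0,"tz":0,"ax":0,"ay":0,"az":0},{"grip":1,"tx":-0.002,"ty":0,"tz":0,"ax":0,"ay":0,"az":0},{"grip":1,"tx":0,"ty":0,"tz":-0.005,"ax":0,"ay":0,"az":0},{"grip":1,"tx":0,"ty":0,"tz":-0.01,"ax":0,"ay":0,"az":0},{"grip":1,"tx":0,"ty":0,"tz":-0.02,"ax":0,"ay":0,"az":0},{"grip":1,"tx":0,"ty":0,"tz":-0.02,"ax":0,"ay":0,"az":0},{"grip":1,"tx":-0.02,"ty":-0.018,"tz":0,"ax":0,"ay":0,"az":0},{"grip":1,"tx":-0.022,"ty":-0.018,"tz":0,"ax":0,"ay":0,"az":0},{"grip":1,"tx":-0.0198,"ty":-0.0178,"tz":0,"ax":0,"ay":0,"az":0},{"grip":1,"tx":0,"ty":0,"tz":0,"ax":0,"ay":0,"az":-0.065}]' && python3 -m handwheel '[{"grip":1,"tx":0,"ty":0,"tz":0,"ax":0,"ay":0,"az":-0.12},{"grip":1,"tx":0,"ty":0,"tz":0,"ax":0,"ay":0,"az":-0.12},{"grip":1,"tx":0,"ty":0,"tz":0,"ax":0,"ay":0,"az":-0.12},{"grip":1,"tx":0,"ty":0,"tz":0,"ax":0,"ay":0,"az":-0.12},{"grip":1,"tx":0,"ty":0,"tz":0,"ax":0,"ay":0,"az":-0.12},{"grip":1,"tx":0,"ty":0,"tz":0,"ax":0,"ay":0,"az":-0.12},{"grip":1,"tx":0,"ty":0,"tz":0,"ax":0,"ay":0,"az":-0.12},{"grip":1,"tx":0,"ty":0,"tz":0,"ax":0,"ay":0,"az":-0.12},{"grip":1,"tx":0,"ty":0,"tz":0,"ax":0,"ay":0,"az":-0.12},{"grip":1,"tx":0,"ty":0,"tz":0,"ax":0,"ay":0,"az":-0.12},{"grip":1,"tx":0,"ty":0,"tz":0,"ax":0,"ay":0,"az":-0.12},{"grip":1,"tx":0,"ty":0,"tz":0,"ax":0,"ay":0,"az":-0.12},{"grip":1,"tx":0,"ty":0,"tz":0,"ax":0,"ay":0,"az":0},{"grip":1,"tx":0,"ty":0,"tz":0,"ax":0,"ay":0,"az":0},{"grip":1,"tx":0,"ty":0,"tz":0,"ax":0,"ay":0,"az":0}]'
cat >> h.py <<'E'
def yellow(c,u,n,zr=(.02,.11)):
    f=imaging.capture(c);C=cloud(cam(c),f[1])
    hsv=cv2.cvtColor(f[0],cv2.COLOR_RGB2HSV);ye=(hsv[...,0]>18)&(hsv[...,0]<35)&(hsv[...,1]>120)&(C[...,2]>zr[0])&(C[...,2]<zr[1])&(np.linalg.norm(C[...,:2]-[.46,.05],axis=2)<.11)
    Q=C[ye];print(c,len(Q),'z',np.polyfit(Q[:,:2]@u-(Q[:,:2]@u).min(),Q[:,2],1).round(4),'u',np.percentile(Q[:,:2]@u,[1,99]).round(4),'n',np.percentile(Q[:,:2]@n,[1,99]).round(4)); return f
E
python3 - <<'E'
from h import *
g=np.array([[.422,.1365],[.4024,-.0118],[.5703,.1259],[.5505,-.0224]])
s,p,d=snap('wrist','hov2'); kT=cam('wrist',s)
M=R.from_rotvec(s['ee_rot']).as_matrix(); u=M[:2,0];n=np.array([-u[1],u[0]]); print(s['tool_pos'],u,np.degrees(np.arctan2(u[1],u[0])))
pos=s['tool_pos'][:2]; S=studs(kT,d,g)-.001*u; print(S.round(4).tolist()); print('TCP u,n',pos@u,pos@n,'NR',g[1]@u,g[1]@n,'FL',S[2]@u,S[2]@n)
f=yellow('scene',u,n); S=studs(cam('scene'),f[1],g+[-.002,.003],.012); print('scene NR',S[1]@u,S[1]@n,S.round(4).tolist())
E
```

```text
t: 15.7
tool_pos: [0.5288, 0.0934, 0.1154]
ee_rot: [-2.878, 1.258, -0.002]
contact_force: [0.7, 0.0, -1.5]
opening: 0.177
grasp_force: 58.8
t: 17.2
tool_pos: [0.5283, 0.0909, 0.1146]
ee_rot: [2.962, 1.046, 0.001]
contact_force: [0.1, 0.3, -1.6]
opening: 0.179
grasp_force: 58.8
[0.52832207 0.09091868 0.11462877] [0.77845574 0.62769942] 38.880595616178766
[[0.4223, 0.1363], [nan, nan], [0.5704, 0.1262], [0.551, -0.0214]]
TCP u,n 0.4683449530862764 -0.26085129126579415 NR 0.3058437355859958 -0.2617720252685895 FL 0.5232547206993753 -0.2598053670165926
scene 346 z [-0.0635  0.081 ] u [0.2913 0.4159] n [-0.2717 -0.1533]
scene NR 0.3054915348417074 -0.25857892883616007 [[0.4202, 0.1393], [0.4001, -0.0095], [0.5698, 0.1283], [0.5492, -0.0187]]
```

Run:
```python
from h import *
g=np.array([[.422,.1365],[.4024,-.0118],[.5703,.1259],[.5505,-.0224]])
def strict(kT,d,off=(0,0)):
    C=cloud(kT,d);o=[]
    for q in g+off:
        m=(np.linalg.norm(C[...,:2]-q,axis=2)<.012)&(C[...,2]>.030)&(C[...,2]<.036)
        o.append(np.r_[(C[m][:,:2].max(0)+C[m][:,:2].min(0))/2,C[m][:,:2].mean(0),m.sum()] if m.sum()>4 else np.full(5,np.nan))
    return np.array(o)
f=np.load('pics/frame2.npz');q=np.load('pics/frame2s.npz');print(strict(cam('wrist',dict(tool_pos=q['pos'],ee_rot=q['rot'])),f['d']).round(4))
s=manip.observe()
f=np.load('pics/hov2.npz');print(strict(cam('wrist',s),f['d']).round(4))
for c in ['scene','side']:
    p,d=imaging.capture(c);kT=cam(c);print(c);print(strict(kT,d,(-.002,.003) if c=='scene' else (0,0)).round(4))
    M=R.from_rotvec(s['ee_rot']).as_matrix(); u=M[:2,0];n=np.array([-u[1],u[0]])
    C=cloud(kT,d);hsv=cv2.cvtColor(p,cv2.COLOR_RGB2HSV);ye=(hsv[...,0]>18)&(hsv[...,0]<35)&(hsv[...,1]>120)&(C[...,2]>.06)&(C[...,2]<.11)&(abs(C[...,:2]@n+.261)<.025)&(C[...,:2]@u<.44)
    Q=C[ye];print('yellow u0',np.percentile(Q@np.r_[u,0],[0,1]),'n',np.percentile(Q@np.r_[n,0],[0,2,98,100]),'z',np.median(Q[:,2]),np.polyfit(Q@np.r_[u,0]-.35,Q@np.r_[n,0],1))
```

```text
[[ 4.227e-01  1.384e-01  4.225e-01  1.381e-01  3.900e+01]
 [ 4.026e-01 -1.060e-02  4.027e-01 -1.050e-02  3.000e+01]
 [ 5.713e-01  1.271e-01  5.710e-01  1.274e-01  3.700e+01]
 [ 5.515e-01 -2.160e-02  5.513e-01 -2.130e-02  2.900e+01]]
[[ 4.219e-01  1.367e-01  4.222e-01  1.369e-01  8.200e+01]
 [       nan        nan        nan        nan        nan]
 [ 5.710e-01  1.269e-01  5.710e-01  1.268e-01  1.050e+02]
 [ 5.516e-01 -2.220e-02  5.516e-01 -2.150e-02  8.500e+01]]
scene
[[ 4.209e-01  1.378e-01  4.208e-01  1.383e-01  1.000e+01]
 [ 4.009e-01 -1.030e-02  4.007e-01 -9.900e-03  6.000e+00]
 [ 5.702e-01  1.284e-01  5.701e-01  1.286e-01  5.000e+00]
 [ 5.499e-01 -2.010e-02  5.490e-01 -2.010e-02  7.000e+00]]
yellow u0 [0.2897823  0.29073106] n [-0.27377791 -0.27173992 -0.24935258 -0.24824238] z 0.078953674768374 [ 0.05136875 -0.25816179]
side
[[ 0.4198  0.1373  0.4201  0.1369  8.    ]
 [ 0.4011 -0.0117  0.4009 -0.0113 10.    ]
 [ 0.5702  0.1274  0.5697  0.1276  5.    ]
 [ 0.5497 -0.0212  0.5497 -0.022   7.    ]]
yellow u0 [0.28818005 0.28957016] n [-0.27342573 -0.27295315 -0.25012947 -0.24942649] z 0.08266266910866094 [-0.01655133 -0.26288436]
```

```bash
python3 -m handwheel '[{"grip":1,"tx":0.001,"ty":0,"tz":0.02,"ax":0,"ay":0,"az":0},{"grip":1,"tx":0,"ty":0,"tz":0.015,"ax":0,"ay":0,"az":0},{"grip":1,"tx":0,"ty":0,"tz":0.005,"ax":0,"ay":0,"az":0},{"grip":1,"tx":0,"ty":0,"tz":0.003,"ax":0,"ay":0,"az":0},{"grip":1,"tx":0,"ty":0,"tz":0.003,"ax":0,"ay":0,"az":0},{"grip":1,"tx":0,"ty":0,"tz":0.002,"ax":0,"ay":0,"az":0},{"grip":1,"tx":0,"ty":0,"tz":0,"ax":0,"ay":0,"az":0}]'; python3 -m handwheel '[{"grip":1,"tx":0,"ty":0,"tz":0.003,"ax":0,"ay":0,"az":0},{"grip":1,"tx":0,"ty":0,"tz":0,"ax":0,"ay":0,"az":0}]'
python3 - <<'E'
from h import *
u=np.array([.7785,.6277]);n=np.array([-.6277,.7785])
for c in ['scene','side']:
    kT=cam(c);p,d=imaging.capture(c);C=cloud(kT,d);hsv=cv2.cvtColor(p,cv2.COLOR_RGB2HSV);ye=(hsv[...,0]>18)&(hsv[...,0]<35)&(hsv[...,1]>120)&(C[...,2]>.02)&(C[...,2]<.06)&(abs(C[...,:2]@n+.261)<.025)&(C[...,:2]@u<.44)
    Q=C[ye];print('yellow u0',np.percentile(Q@np.r_[u,0],[0,1]),'n',np.percentile(Q@np.r_[n,0],[0,2,98,100]),'z',np.polyfit(Q@np.r_[u,0]-.30,Q[:,2],1))
E
```

```text
t: 18.1
tool_pos: [0.5291, 0.0916, 0.0665]
ee_rot: [2.961, 1.05, 0.0]
contact_force: [-0.6, -0.2, -1.4]
opening: 0.175
grasp_force: 58.8
t: 18.3
tool_pos: [0.529, 0.0916, 0.0632]
ee_rot: [2.961, 1.05, 0.0]
contact_force: [0.4, 0.8, -0.6]
opening: 0.174
grasp_force: 58.8
yellow u0 [0.29126322 0.29300227] n [-0.27216976 -0.27134451 -0.24886194 -0.24716616] z [-0.00759083  0.02789418]
yellow u0 [0.28997961 0.29106163] n [-0.27295676 -0.27265359 -0.24986585 -0.24433276] z [-0.00019715  0.03113683]
```

```bash
{ python3 -m handwheel '[{"grip":1,"tx":0,"ty":0,"tz":0.002,"ax":0,"ay":0,"az":0},{"grip":1,"tx":0,"ty":0,"tz":0.002,"ax":0,"ay":0,"az":0},{"grip":1,"tx":0,"ty":0,"tz":0,"ax":0,"ay":0,"az":0}]'; for i in 1; do python3 -m handwheel '[{"grip":1,"tx":0.001,"ty":0,"tz":0,"ax":0,"ay":0,"az":0},{"grip":1,"tx":0.001,"ty":0,"tz":0,"ax":0,"ay":0,"az":0}]';python3 -m handwheel '[{"grip":1,"tx":0.001,"ty":0,"tz":0,"ax":0,"ay":0,"az":0}]';python3 -m handwheel '[{"grip":1,"tx":0.0005,"ty":0,"tz":0,"ax":0,"ay":0,"az":0}]';python3 -m handwheel '[{"grip":1,"tx":0.0005,"ty":0,"tz":0,"ax":0,"ay":0,"az":0}]';python3 -m handwheel '[{"grip":1,"tx":0.0005,"ty":0,"tz":0,"ax":0,"ay":0,"az":0}]';python3 -m handwheel '[{"grip":1,"tx":0.0005,"ty":0,"tz":0,"ax":0,"ay":0,"az":0}]';python3 -m handwheel '[{"grip":1,"tx":0.0005,"ty":0,"tz":0,"ax":0,"ay":0,"az":0}]';python3 -m handwheel '[{"grip":1,"tx":0.0005,"ty":0,"tz":0,"ax":0,"ay":0,"az":0}]'; done; } | grep -E "pos|contact" | paste - -
```

```text
tool_pos: [0.5288, 0.0916, 0.059]	contact_force: [0.4, -0.4, -1.2]
tool_pos: [0.5306, 0.0929, 0.0593]	contact_force: [0.3, 0.3, -1.0]
tool_pos: [0.5315, 0.0935, 0.0594]	contact_force: [0.6, 0.9, -1.0]
tool_pos: [0.5319, 0.0939, 0.0594]	contact_force: [0.6, -0.7, -2.0]
tool_pos: [0.5322, 0.0942, 0.0593]	contact_force: [0.2, 0.1, -1.5]
tool_pos: [0.5323, 0.0944, 0.0593]	contact_force: [-2.3, -2.4, -1.4]
tool_pos: [0.5326, 0.0946, 0.0592]	contact_force: [-2.1, -1.3, -2.0]
tool_pos: [0.533, 0.095, 0.0592]	contact_force: [-1.3, -1.2, -1.1]
tool_pos: [0.5336, 0.0953, 0.0593]	contact_force: [-1.1, -2.3, -2.0]
```

The tail wall bears at TCP u≈0.4736. Next I draw the slide on towards the far black stud.

```bash
{ python3 -m handwheel '[{"grip":1,"tx":0.002,"ty":0,"tz":0,"ax":0,"ay":0,"az":0},{"grip":1,"tx":0.002,"ty":0,"tz":0,"ax":0,"ay":0,"az":0},{"grip":1,"tx":0.001,"ty":0,"tz":0,"ax":0,"ay":0,"az":0},{"grip":1,"tx":0.001,"ty":0,"tz":0,"ax":0,"ay":0,"az":0},{"grip":1,"tx":0.001,"ty":0,"tz":0,"ax":0,"ay":0,"az":0}]'; python3 -m handwheel '[{"grip":1,"tx":0.0005,"ty":0,"tz":0,"ax":0,"ay":0,"az":0}]';python3 -m handwheel '[{"grip":1,"tx":0.0005,"ty":0,"tz":0,"ax":0,"ay":0,"az":0}]';python3 -m handwheel '[{"grip":1,"tx":0.0003,"ty":0,"tz":0,"ax":0,"ay":0,"az":0}]'; } | grep -E "pos|contact" | paste - -
python3 - <<'E'
from h import *
u=np.array([.7785,.6277]);n=np.array([-.6277,.7785])
s,p,d=snap('wrist','pull5');kT=cam('wrist',s);C=cloud(kT,d);pos=s['tool_pos'][:2]
m=(np.linalg.norm(C[...,:2]-[.571,.126],axis=2)<.014)&(C[...,2]>.030)&(C[...,2]<.036);c=C[m][:,:2].mean(0)
print('FL rel',(c-pos)@u-.001,(c-pos)@n,'tcp',pos@u,pos@n,m.sum(),c)
E
```

```text
tool_pos: [0.5391, 0.0998, 0.0593]	contact_force: [-2.2, -0.9, -1.2]
tool_pos: [0.5395, 0.1001, 0.0593]	contact_force: [-1.9, -0.3, -1.8]
tool_pos: [0.5399, 0.1004, 0.0593]	contact_force: [-0.9, -0.6, -2.2]
tool_pos: [0.5401, 0.1006, 0.0593]	contact_force: [-1.8, -1.0, -1.2]
FL rel 0.0395776531191836 0.0007959637906308978 tcp 0.48364786901557727 -0.2607009409904327 189 [0.5712122  0.12671152]
```

```bash
{ python3 -m handwheel '[{"grip":1,"tx":0.0005,"ty":0,"tz":0,"ax":0,"ay":0,"az":0}]';python3 -m handwheel '[{"grip":1,"tx":0.0003,"ty":0,"tz":0,"ax":0,"ay":0,"az":0}]';python3 -m handwheel '[{"grip":1,"tx":0.0003,"ty":0,"tz":0,"ax":0,"ay":0,"az":0}]';python3 -m handwheel '[{"grip":1,"tx":0.0002,"ty":0,"tz":0,"ax":0,"ay":0,"az":0}]'; } | grep -E "pos|contact" | paste - -
```

```text
tool_pos: [0.5404, 0.1009, 0.0593]	contact_force: [-1.2, -1.9, -2.1]
tool_pos: [0.5407, 0.1011, 0.0593]	contact_force: [-1.1, -1.1, -1.4]
tool_pos: [0.5409, 0.1013, 0.0593]	contact_force: [-2.6, -1.2, -2.1]
tool_pos: [0.5411, 0.1014, 0.0593]	contact_force: [-1.1, -1.2, -2.5]
```

```bash
{ python3 -m handwheel '[{"grip":1,"tx":0.0002,"ty":0,"tz":0,"ax":0,"ay":0,"az":0}]';python3 -m handwheel '[{"grip":1,"tx":0.0002,"ty":0,"tz":0,"ax":0,"ay":0,"az":0}]'; } | grep -E "pos|contact" | paste - -
```

```text
tool_pos: [0.5413, 0.1015, 0.0593]	contact_force: [-2.2, -1.6, -1.9]
tool_pos: [0.5414, 0.1016, 0.0593]	contact_force: [-1.3, -1.3, -2.0]
```

```bash
{ python3 -m handwheel '[{"grip":1,"tx":0.0002,"ty":0,"tz":0,"ax":0,"ay":0,"az":0}]';python3 -m handwheel '[{"grip":1,"tx":0.0002,"ty":0,"tz":0,"ax":0,"ay":0,"az":0}]'; } | grep -E "pos|contact" | paste - -
```

```text
tool_pos: [0.5416, 0.1018, 0.0593]	contact_force: [-2.2, -1.8, -2.3]
tool_pos: [0.5417, 0.1019, 0.0593]	contact_force: [-2.0, -1.5, -2.3]
```

```bash
{ python3 -m handwheel '[{"grip":1,"tx":0.0002,"ty":0,"tz":0,"ax":0,"ay":0,"az":0}]'; } | grep -E "pos|contact" | paste - -
```

```text
tool_pos: [0.5419, 0.102, 0.0593]	contact_force: [-2.1, -0.4, -1.7]
```

```bash
{ python3 -m handwheel '[{"grip":1,"tx":0.0002,"ty":0,"tz":0,"ax":0,"ay":0,"az":0}]';python3 -m handwheel '[{"grip":1,"tx":0.0002,"ty":0,"tz":0,"ax":0,"ay":0,"az":0}]'; } | grep -E "pos|contact" | paste - -
```

```text
tool_pos: [0.5421, 0.1022, 0.0593]	contact_force: [-0.9, -1.1, -1.5]
tool_pos: [0.5422, 0.1023, 0.0593]	contact_force: [-2.0, -0.4, -2.5]
```

```bash
{ python3 -m handwheel '[{"grip":1,"tx":0.0002,"ty":0,"tz":0,"ax":0,"ay":0,"az":0}]'; } | grep -E "pos|contact" | paste - -
```

```text
tool_pos: [0.5424, 0.1024, 0.0593]	contact_force: [-2.1, -0.9, -1.3]
```

```bash
{ python3 -m handwheel '[{"grip":1,"tx":0.0002,"ty":0,"tz":0,"ax":0,"ay":0,"az":0}]'; python3 -m handwheel '[{"grip":1,"tx":0.0002,"ty":0,"tz":0,"ax":0,"ay":0,"az":0}]'; } | grep -E "pos|contact" | paste - -
python3 - <<'E'
from h import *
u=np.array([.7785,.6277]);n=np.array([-.6277,.7785])
s,p,d=snap('wrist','pull6');kT=cam('wrist',s);C=cloud(kT,d);pos=s['tool_pos'][:2]
m=(np.linalg.norm(C[...,:2]-[.571,.126],axis=2)<.014)&(C[...,2]>.030)&(C[...,2]<.036);c=C[m][:,:2].mean(0)
print('FL rel',(c-pos)@u-.001,(c-pos)@n,'tcp',pos@u,pos@n,m.sum(),c)
f=np.load('pics/pull4.npz') # brass contact
s4=dict(tool_pos=np.array([.52667,.00688,.05927]),ee_rot=[2.833,-1.358,-.0005]);kT=cam('wrist',s4);C=cloud(kT,f['d']);u1=np.array([.629,-.7774]);n1=np.array([.7774,.629])
m=(np.linalg.norm(C[...,:2]-[.551,-.022],axis=2)<.014)&(C[...,2]>.030)&(C[...,2]<.036);c=C[m][:,:2].mean(0);print('FR at contact rel',(c-s4['tool_pos'][:2])@u1-.001,(c-s4['tool_pos'][:2])@n1,m.sum(),c)
E
```

```text
tool_pos: [0.5424, 0.1025, 0.0593]	contact_force: [-1.8, -3.3, -1.4]
tool_pos: [0.5424, 0.1025, 0.0592]	contact_force: [-3.1, -4.7, -0.4]
FL rel 0.03668068218957472 0.0007279176666816177 tcp 0.48659552777195886 -0.2606675276881374 188 [0.5712734  0.12671638]
FR at contact rel 0.03665463261751642 0.0005110730343277116 184 [ 0.55075227 -0.02207149]
```

Contact on the black diagonal, at about 5.4 N with the stud unmoved. I let it rest, then push the slide back in (the eye's front wall bears on the near stud) to set up for the brass diagonal.

```bash
{ python3 -m handwheel '[{"grip":1,"tx":0,"ty":0,"tz":0,"ax":0,"ay":0,"az":0},{"grip":1,"tx":0,"ty":0,"tz":0,"ax":0,"ay":0,"az":0},{"grip":1,"tx":0,"ty":0,"tz":0,"ax":0,"ay":0,"az":0},{"grip":1,"tx":0,"ty":0,"tz":0,"ax":0,"ay":0,"az":0},{"grip":1,"tx":0,"ty":0,"tz":0,"ax":0,"ay":0,"az":0},{"grip":1,"tx":0,"ty":0,"tz":0,"ax":0,"ay":0,"az":0}]'; python3 -m handwheel '[{"grip":1,"tx":-0.002,"ty":0,"tz":0,"ax":0,"ay":0,"az":0},{"grip":1,"tx":-0.003,"ty":0,"tz":0,"ax":0,"ay":0,"az":0},{"grip":1,"tx":-0.002,"ty":0,"tz":0,"ax":0,"ay":0,"az":0},{"grip":1,"tx":-0.001,"ty":0,"tz":0,"ax":0,"ay":0,"az":0},{"grip":1,"tx":-0.002,"ty":0,"tz":0,"ax":0,"ay":0,"az":0},{"grip":1,"tx":-0.002,"ty":0,"tz":0,"ax":0,"ay":0,"az":0}]'; python3 -m handwheel '[{"grip":1,"tx":-0.003,"ty":0,"tz":0,"ax":0,"ay":0,"az":0},{"grip":1,"tx":-0.003,"ty":0,"tz":0,"ax":0,"ay":0,"az":0},{"grip":1,"tx":-0.003,"ty":0,"tz":0,"ax":0,"ay":0,"az":0},{"grip":1,"tx":-0.003,"ty":0,"tz":0,"ax":0,"ay":0,"az":0},{"grip":1,"tx":-0.003,"ty":0,"tz":0,"ax":0,"ay":0,"az":0},{"grip":1,"tx":-0.0015,"ty":0,"tz":0,"ax":0,"ay":0,"az":0}]'; python3 -m handwheel '[{"grip":1,"tx":0.004,"ty":0,"tz":0,"ax":0,"ay":0,"az":0},{"grip":1,"tx":0,"ty":0,"tz":0,"ax":0,"ay":0,"az":0}]'; } | grep -E "pos|contact|t:" | paste - - -
python3 - <<'E'
from h import *
u=np.array([.7785,.6277]);n=np.array([-.6277,.7785])
s=manip.observe();print(s['tool_pos'][:2]@u)
for c in ['scene','side']:
    kT=cam(c);p,d=imaging.capture(c);C=cloud(kT,d);hsv=cv2.cvtColor(p,cv2.COLOR_RGB2HSV);ye=(hsv[...,0]>18)&(hsv[...,0]<35)&(hsv[...,1]>120)&(C[...,2]>.02)&(C[...,2]<.06)&(abs(C[...,:2]@n+.261)<.025)&(C[...,:2]@u<.44)
    Q=C[ye];print('yellow u0',np.percentile(Q@np.r_[u,0],[0,1]),'n',np.percentile(Q@np.r_[n,0],[0,2,98,100]),'z',np.polyfit(Q@np.r_[u,0]-.30,Q[:,2],1))
E
```

```text
t: 22.5	tool_pos: [0.5424, 0.1025, 0.0593]	ee_rot: [-2.961, -1.05, 0.001]
contact_force: [-2.6, -4.8, -0.3]	t: 23.1	tool_pos: [0.5336, 0.0951, 0.0594]
ee_rot: [2.961, 1.05, 0.001]	contact_force: [0.9, 1.6, -1.7]	t: 23.7
tool_pos: [0.5203, 0.0845, 0.0593]	ee_rot: [-2.961, -1.05, 0.0]	contact_force: [2.0, 1.5, -1.6]
t: 23.9	tool_pos: [0.5239, 0.0874, 0.0593]	ee_rot: [-2.961, -1.05, -0.0]
contact_force: [-0.3, -0.1, -2.0]		
0.46275840147381575
yellow u0 [0.29201003 0.29279747] n [-0.27248613 -0.27136334 -0.2487368  -0.24683558] z [-0.01088052  0.02521922]
yellow u0 [0.29159189 0.29246763] n [-0.27316887 -0.27285322 -0.24960172 -0.24494489] z [0.00628855 0.02675453]
```

```bash
{ python3 -m handwheel '[{"grip":1,"tx":0,"ty":0,"tz":-0.005,"ax":0,"ay":0,"az":0},{"grip":1,"tx":0,"ty":0,"tz":-0.01,"ax":0,"ay":0,"az":0},{"grip":1,"tx":0,"ty":0,"tz":-0.02,"ax":0,"ay":0,"az":0},{"grip":1,"tx":0,"ty":0,"tz":-0.02,"ax":0,"ay":0,"az":0},{"grip":1,"tx":0,"ty":0,"tz":0,"ax":0,"ay":0,"az":0.058},{"grip":1,"tx":0,"ty":0,"tz":0,"ax":0,"ay":0,"az":0.12},{"grip":1,"tx":0,"ty":0,"tz":0,"ax":0,"ay":0,"az":0.12},{"grip":1,"tx":0,"ty":0,"tz":0,"ax":0,"ay":0,"az":0.12},{"grip":1,"tx":0,"ty":0,"tz":0,"ax":0,"ay":0,"az":0.12},{"grip":1,"tx":0,"ty":0,"tz":0,"ax":0,"ay":0,"az":0.12},{"grip":1,"tx":0,"ty":0,"tz":0,"ax":0,"ay":0,"az":0.12},{"grip":1,"tx":0,"ty":0,"tz":0,"ax":0,"ay":0,"az":0.12},{"grip":1,"tx":0,"ty":0,"tz":0,"ax":0,"ay":0,"az":0.12},{"grip":1,"tx":0,"ty":0,"tz":0,"ax":0,"ay":0,"az":0.12},{"grip":1,"tx":0,"ty":0,"tz":0,"ax":0,"ay":0,"az":0.12},{"grip":1,"tx":0,"ty":0,"tz":0,"ax":0,"ay":0,"az":0.12},{"grip":1,"tx":0,"ty":0,"tz":0,"ax":0,"ay":0,"az":0.12}]'; python3 -m handwheel '[{"grip":1,"tx":0.018,"ty":0.016,"tz":0,"ax":0,"ay":0,"az":0},{"grip":1,"tx":0.018,"ty":0.016,"tz":0,"ax":0,"ay":0,"az":0},{"grip":1,"tx":0.0179,"ty":0.0163,"tz":0,"ax":0,"ay":0,"az":0},{"grip":1,"tx":0,"ty":0,"tz":0,"ax":0,"ay":0,"az":0},{"grip":1,"tx":0,"ty":0,"tz":0,"ax":0,"ay":0,"az":0}]'; } | tail -6
cat >> h.py <<'E'
def yel(c,u,n,n0,zr):
    kT=cam(c);p,d=imaging.capture(c);C=cloud(kT,d);hsv=cv2.cvtColor(p,cv2.COLOR_RGB2HSV)
    ye=(hsv[...,0]>18)&(hsv[...,0]<35)&(hsv[...,1]>120)&(C[...,2]>zr[0])&(C[...,2]<zr[1])&(abs(C[...,:2]@n-n0)<.025)&(np.linalg.norm(C[...,:2]-[.45,.1],axis=2)<.12)
    Q=C[ye];print(c,'u0',np.percentile(Q@np.r_[u,0],[0,1]).round(4),'n',np.percentile(Q@np.r_[n,0],[1,99]).round(4),'z',np.polyfit(Q@np.r_[u,0]-(Q@np.r_[u,0]).min(),Q[:,2],1).round(4)); return C
E
python3 - <<'E'
from h import *
u=np.array([.629,-.7774]);n=np.array([.7774,.629])
s=manip.observe();M=R.from_rotvec(s['ee_rot']).as_matrix();print(s['tool_pos'],'yaw',np.degrees(np.arctan2(M[1,0],M[0,0])),s['tool_pos'][:2]@u,s['tool_pos'][:2]@n)
for c in ['scene','side']:
    C=yel(c,u,n,.414,(.05,.11)); m=(np.linalg.norm(C[...,:2]-[.4205,.138],axis=2)<.012)&(C[...,2]>.030)&(C[...,2]<.036); q=C[m][:,:2].mean(0); print('NL',q@u,q@n)
E
```

```text
t: 26.2
tool_pos: [0.5204, 0.0147, 0.115]
ee_rot: [-2.836, 1.35, -0.001]
contact_force: [0.4, -0.6, -1.8]
opening: 0.178
grasp_force: 58.9
[0.52041093 0.01465179 0.11496684] yaw -50.89862453929741 0.31594816971328277 0.41378343360149683
scene u0 [0.1428 0.1439] n [0.4026 0.4237] z [0.0161 0.0801]
NL 0.15702302349949757 0.41443023142774293
side u0 [0.1452 0.147 ] n [0.4012 0.4268] z [0.0016 0.0821]
NL 0.1573817483260175 0.41291134760012316
```

```bash
{ python3 -m handwheel '[{"grip":1,"tx":-0.0005,"ty":0,"tz":0.02,"ax":0,"ay":0,"az":0},{"grip":1,"tx":0,"ty":0,"tz":0.015,"ax":0,"ay":0,"az":0},{"grip":1,"tx":0,"ty":0,"tz":0.005,"ax":0,"ay":0,"az":0},{"grip":1,"tx":0,"ty":0,"tz":0.003,"ax":0,"ay":0,"az":0},{"grip":1,"tx":0,"ty":0,"tz":0.003,"ax":0,"ay":0,"az":0},{"grip":1,"tx":0,"ty":0,"tz":0.002,"ax":0,"ay":0,"az":0},{"grip":1,"tx":0,"ty":0,"tz":0,"ax":0,"ay":0,"az":0}]';  python3 -m handwheel '[{"grip":1,"tx":0,"ty":0,"tz":0.003,"ax":0,"ay":0,"az":0},{"grip":1,"tx":0,"ty":0,"tz":0,"ax":0,"ay":0,"az":0}]'; } | grep -E "pos|contact" | paste - -
python3 - <<'E'
from h import *
u=np.array([.629,-.7774]);n=np.array([.7774,.629])
for c in ['scene','side']: yel(c,u,n,.414,(.015,.11))
E
```

```text
tool_pos: [0.5201, 0.0154, 0.0664]	contact_force: [0.9, -0.9, -2.0]
tool_pos: [0.5199, 0.0153, 0.0632]	contact_force: [-1.5, 0.1, -0.3]
scene u0 [0.1426 0.1435] n [0.4023 0.4236] z [0.0158 0.0285]
side u0 [0.145  0.1453] n [0.4    0.4258] z [0.024 0.03 ]
```

```bash
{ python3 -m handwheel '[{"grip":1,"tx":0,"ty":0,"tz":0.002,"ax":0,"ay":0,"az":0},{"grip":1,"tx":0,"ty":0,"tz":0.002,"ax":0,"ay":0,"az":0},{"grip":1,"tx":0.001,"ty":0,"tz":0,"ax":0,"ay":0,"az":0},{"grip":1,"tx":0.002,"ty":0,"tz":0,"ax":0,"ay":0,"az":0},{"grip":1,"tx":0.002,"ty":0,"tz":0,"ax":0,"ay":0,"az":0},{"grip":1,"tx":0.002,"ty":0,"tz":0,"ax":0,"ay":0,"az":0},{"grip":1,"tx":0.001,"ty":0,"tz":0,"ax":0,"ay":0,"az":0}]'; python3 -m handwheel '[{"grip":1,"tx":0.0008,"ty":0,"tz":0,"ax":0,"ay":0,"az":0}]'; python3 -m handwheel '[{"grip":1,"tx":0.0005,"ty":0,"tz":0,"ax":0,"ay":0,"az":0}]'; python3 -m handwheel '[{"grip":1,"tx":0.0003,"ty":0,"tz":0,"ax":0,"ay":0,"az":0}]';python3 -m handwheel '[{"grip":1,"tx":0.0003,"ty":0,"tz":0,"ax":0,"ay":0,"az":0}]'; } | grep -E "pos|contact" | paste - -
```

```text
tool_pos: [0.525, 0.009, 0.0593]	contact_force: [-1.2, 1.9, -1.6]
tool_pos: [0.5255, 0.0084, 0.0593]	contact_force: [-0.0, 2.0, -2.2]
tool_pos: [0.5258, 0.008, 0.0593]	contact_force: [-0.3, 2.0, -1.9]
tool_pos: [0.526, 0.0078, 0.0593]	contact_force: [-1.0, 1.7, -1.6]
tool_pos: [0.5261, 0.0077, 0.0593]	contact_force: [-0.9, 1.4, -2.8]
```

```bash
{ python3 -m handwheel '[{"grip":1,"tx":0.0004,"ty":0,"tz":0,"ax":0,"ay":0,"az":0}]'; python3 -m handwheel '[{"grip":1,"tx":0.0003,"ty":0,"tz":0,"ax":0,"ay":0,"az":0}]'; python3 -m handwheel '[{"grip":1,"tx":0.0002,"ty":0,"tz":0,"ax":0,"ay":0,"az":0}]';python3 -m handwheel '[{"grip":1,"tx":0.0002,"ty":0,"tz":0,"ax":0,"ay":0,"az":0}]'; python3 -m handwheel '[{"grip":1,"tx":0.0002,"ty":0,"tz":0,"ax":0,"ay":0,"az":0}]'; } | grep -E "pos|contact" | paste - -
```

```text
tool_pos: [0.5264, 0.0074, 0.0593]	contact_force: [-1.3, 1.4, -2.2]
tool_pos: [0.5266, 0.0071, 0.0593]	contact_force: [-2.3, 1.1, -2.2]
tool_pos: [0.5267, 0.007, 0.0593]	contact_force: [-2.6, 3.0, -1.6]
tool_pos: [0.5267, 0.0069, 0.0592]	contact_force: [-2.2, 5.5, -1.7]
tool_pos: [0.5267, 0.0068, 0.0593]	contact_force: [-2.9, 7.2, -1.0]
```

Same contact point as before, so the frame has not moved. Now I drive outward, following the far stud's path (6.4 mm along, 5.6 mm sideways, 1.8° turn).

```bash
{ python3 -m handwheel '[{"grip":1,"tx":0.0003,"ty":0.0002,"tz":0,"ax":0,"ay":0,"az":0.0014},{"grip":1,"tx":0.0003,"ty":0.0002,"tz":0,"ax":0,"ay":0,"az":0.0014},{"grip":1,"tx":0.0003,"ty":0.0003,"tz":0,"ax":0,"ay":0,"az":0.0014},{"grip":1,"tx":0.0003,"ty":0.0003,"tz":0,"ax":0,"ay":0,"az":0.0014}]'; python3 -m handwheel '[{"grip":1,"tx":0.0003,"ty":0.0003,"tz":0,"ax":0,"ay":0,"az":0.0014},{"grip":1,"tx":0.0003,"ty":0.0003,"tz":0,"ax":0,"ay":0,"az":0.0014},{"grip":1,"tx":0.0003,"ty":0.0002,"tz":0,"ax":0,"ay":0,"az":0.0014},{"grip":1,"tx":0.0003,"ty":0.0002,"tz":0,"ax":0,"ay":0,"az":0.0014}]'; } | grep -E "pos|contact" | paste - -
python3 - <<'E'
from h import *
s,p,d=snap('wrist','drive1');kT=cam('wrist',s);C=cloud(kT,d);pos=s['tool_pos'][:2];M=R.from_rotvec(s['ee_rot']).as_matrix();u=M[:2,0];n=-M[:2,1]
m=(np.linalg.norm(C[...,:2]-[.551,-.024],axis=2)<.014)&(C[...,2]>.030)&(C[...,2]<.036);c=C[m][:,:2].mean(0);print('FR rel',(c-pos)@u-.001,(c-pos)@n,c)
E
```

```text
tool_pos: [0.5267, 0.0054, 0.0592]	contact_force: [-2.7, 9.0, -0.7]
tool_pos: [0.5266, 0.0039, 0.0593]	contact_force: [-3.5, 8.2, -0.5]
FR rel 0.0377006404414387 0.0010505936040815476 [ 0.55152347 -0.02573987]
```

```bash
{ python3 -m handwheel '[{"grip":1,"tx":0.0003,"ty":0.0002,"tz":0,"ax":0,"ay":0,"az":0.0014},{"grip":1,"tx":0.0003,"ty":0.0002,"tz":0,"ax":0,"ay":0,"az":0.0014},{"grip":1,"tx":0.0003,"ty":0.0003,"tz":0,"ax":0,"ay":0,"az":0.0014},{"grip":1,"tx":0.0003,"ty":0.0002,"tz":0,"ax":0,"ay":0,"az":0.0014},{"grip":1,"tx":0.0003,"ty":0.0003,"tz":0,"ax":0,"ay":0,"az":0.0014},{"grip":1,"tx":0.0003,"ty":0.0003,"tz":0,"ax":0,"ay":0,"az":0.0014},{"grip":1,"tx":0.0003,"ty":0.0002,"tz":0,"ax":0,"ay":0,"az":0.0014},{"grip":1,"tx":0.0003,"ty":0.0002,"tz":0,"ax":0,"ay":0,"az":0.0014},{"grip":1,"tx":0.0003,"ty":0.0002,"tz":0,"ax":0,"ay":0,"az":0.0014},{"grip":1,"tx":0,"ty":0,"tz":0,"ax":0,"ay":0,"az":0}]'; } | grep -E "pos|contact" | paste - -
cat > chk.py <<'E'
from h import *
s,p,d=snap('wrist','drive2');kT=cam('wrist',s);C=cloud(kT,d);pos=s['tool_pos'][:2];M=R.from_rotvec(s['ee_rot']).as_matrix();u=M[:2,0];n=-M[:2,1]
m=(np.linalg.norm(C[...,:2]-[.551,-.030],axis=2)<.014)&(C[...,2]>.030)&(C[...,2]<.036);c=C[m][:,:2].mean(0);print('FR rel',(c-pos)@u-.001,(c-pos)@n,c)
NL=np.array([.4222,.1369]);P1=np.array([.52667,.00688]);print('r-r1',np.linalg.norm(pos-NL)-np.linalg.norm(P1-NL),'yaw',np.degrees(np.arctan2(u[1],u[0])),pos,s['contact_force'][:2]@u)
E
python3 chk.py
```

```text
tool_pos: [0.5265, 0.0005, 0.0592]	contact_force: [-4.1, 7.7, 0.1]
FR rel 0.037730169987570145 0.0010845196918239097 [ 0.55104944 -0.02950711]
r-r1 0.004942571692028219 yaw -52.25186425518915 [5.26481595e-01 4.53268682e-04] -8.660425102974482
```

Run:
```python
from h import *
a=np.load('pics/pull4.npz');b=np.load('pics/drive2.npz');c=np.load('pics/pull6.npz');h=np.load('pics/hov1.npz')
g=lambda f:cv2.cvtColor(f['p'],cv2.COLOR_RGB2GRAY)
T=g(a)[165:200,296:342]
for nm,f in [('pull4',a),('drive2',b),('pull6',c),('hov1',h)]:
    I=g(f)[155:210,286:352];r=cv2.matchTemplate(I,T,cv2.TM_CCOEFF_NORMED);print(nm,cv2.minMaxLoc(r)[1::2])
    hs=cv2.cvtColor(f['p'],cv2.COLOR_RGB2HSV)[110:200,290:350]; m=(hs[...,0]>10)&(hs[...,0]<30)&(hs[...,1]>120)&(hs[...,2]>100); yy,xx=np.nonzero(m); print('brass px',len(xx),xx.mean()+290 if len(xx) else 0,(yy.min()+110,yy.max()+110) if len(xx) else 0)
    print('col',g(f)[176:196,310].tolist())
A=np.hstack([cv2.resize(f['p'][130:200,285:350,::-1],(390,420),interpolation=cv2.INTER_CUBIC) for f in (a,b)]);cv2.imwrite('pics/cmp.png',A)
```

```text
pull4 (0.9999985098838806, (10, 10))
brass px 399 316.859649122807 (np.int64(165), np.int64(189))
col [62, 64, 87, 107, 121, 124, 124, 125, 125, 124, 112, 111, 114, 135, 139, 141, 141, 142, 141, 140]
drive2 (0.8889893293380737, (10, 10))
brass px 412 316.7888349514563 (np.int64(165), np.int64(189))
col [61, 62, 79, 100, 114, 122, 125, 125, 124, 124, 112, 102, 114, 136, 141, 142, 142, 143, 143, 142]
pull6 (0.4257989525794983, (17, 12))
brass px 0 0 0
col [9, 11, 12, 15, 18, 17, 17, 16, 14, 16, 16, 23, 57, 85, 89, 88, 89, 90, 90, 89]
hov1 (0.24538610875606537, (20, 20))
brass px 47 314.9148936170213 (np.int64(110), np.int64(113))
col [179, 177, 177, 178, 179, 179, 179, 180, 180, 106, 71, 69, 106, 133, 136, 137, 137, 137, 137, 137]
```

View pics/cmp.png

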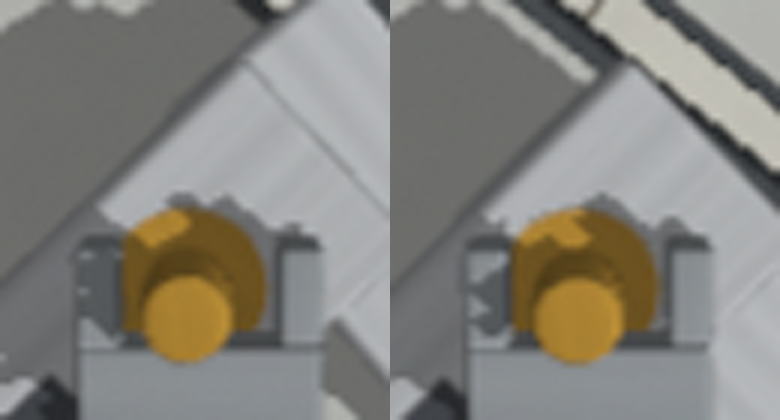

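Both views are identical: the stud sits at the same spot against the fork face, so the grip has not slipped. About 1.5 mm is left.

```bash
{ python3 -m handwheel '[{"grip":1,"tx":0.0003,"ty":0.0002,"tz":0,"ax":0,"ay":0,"az":0.0014},{"grip":1,"tx":0.0003,"ty":0.0003,"tz":0,"ax":0,"ay":0,"az":0.0014},{"grip":1,"tx":0.0003,"ty":0.0003,"tz":0,"ax":0,"ay":0,"az":0.0014},{"grip":1,"tx":0.0003,"ty":0.0003,"tz":0,"ax":0,"ay":0,"az":0.0014},{"grip":1,"tx":0,"ty":0,"tz":0,"ax":0,"ay":0,"az":0}]'; } | grep -E "pos|contact" | paste - -
python3 chk.py
```

```text
tool_pos: [0.5264, -0.0012, 0.0592]	contact_force: [-2.7, 7.9, 0.4]
FR rel 0.03766798375374299 0.0011456587661509941 [ 0.55078012 -0.03119981]
r-r1 0.006182267811730341 yaw -52.59188142289835 [ 0.52637972 -0.0011807 ] -7.867976534838786
```

```bash
{ python3 -m handwheel '[{"grip":1,"tx":0.0003,"ty":0.0002,"tz":0,"ax":0,"ay":0,"az":0.001},{"grip":1,"tx":0,"ty":0,"tz":0,"ax":0,"ay":0,"az":0},{"grip":1,"tx":0,"ty":0,"tz":0,"ax":0,"ay":0,"az":0}]'; } | grep -E "pos|contact|t:" | paste - -
python3 chk.py
```

```text
t: 31.65	tool_pos: [0.5264, -0.0015, 0.0592]
ee_rot: [2.816, -1.393, -0.002]	contact_force: [-3.8, 7.8, -0.3]
FR rel 0.03772159652494507 0.0011233451580324634 [ 0.55075577 -0.0316025 ]
r-r1 0.006434076584259485 yaw -52.64847594540597 [ 0.52637024 -0.00150314] -8.484610520727877
```

Brass diagonal driven out by 6.43 mm. Next I verify by seating the rule, slide untouched, in the black diagonal.

```bash
{ python3 -m handwheel '[{"grip":1,"tx":-0.001,"ty":0,"tz":0,"ax":0,"ay":0,"az":0},{"grip":1,"tx":-0.003,"ty":0,"tz":0,"ax":0,"ay":0,"az":0},{"grip":1,"tx":0,"ty":0,"tz":-0.005,"ax":0,"ay":0,"az":0},{"grip":1,"tx":0,"ty":0,"tz":-0.01,"ax":0,"ay":0,"az":0},{"grip":1,"tx":0,"ty":0,"tz":-0.02,"ax":0,"ay":0,"az":0},{"grip":1,"tx":0,"ty":0,"tz":-0.02,"ax":0,"ay":0,"az":-0.0625},{"grip":1,"tx":0,"ty":0,"tz":0,"ax":0,"ay":0,"az":-0.12},{"grip":1,"tx":0,"ty":0,"tz":0,"ax":0,"ay":0,"az":-0.12},{"grip":1,"tx":0,"ty":0,"tz":0,"ax":0,"ay":0,"az":-0.12},{"grip":1,"tx":0,"ty":0,"tz":0,"ax":0,"ay":0,"az":-0.12},{"grip":1,"tx":0,"ty":0,"tz":0,"ax":0,"ay":0,"az":-0.12},{"grip":1,"tx":0,"ty":0,"tz":0,"ax":0,"ay":0,"az":-0.12},{"grip":1,"tx":0,"ty":0,"tz":0,"ax":0,"ay":0,"az":-0.12},{"grip":1,"tx":0,"ty":0,"tz":0,"ax":0,"ay":0,"az":-0.12},{"grip":1,"tx":0,"ty":0,"tz":0,"ax":0,"ay":0,"az":-0.12},{"grip":1,"tx":0,"ty":0,"tz":0,"ax":0,"ay":0,"az":-0.12},{"grip":1,"tx":0,"ty":0,"tz":0,"ax":0,"ay":0,"az":-0.12},{"grip":1,"tx":0,"ty":0,"tz":0,"ax":0,"ay":0,"az":-0.12}]'; python3 -m handwheel '[{"grip":1,"tx":0.022,"ty":-0.021,"tz":0,"ax":0,"ay":0,"az":0},{"grip":1,"tx":0.022,"ty":-0.021,"tz":0,"ax":0,"ay":0,"az":0},{"grip":1,"tx":0.0217,"ty":-0.0214,"tz":0,"ax":0,"ay":0,"az":0},{"grip":1,"tx":0,"ty":0,"tz":0,"ax":0,"ay":0,"az":0},{"grip":1,"tx":0,"ty":0,"tz":0,"ax":0,"ay":0,"az":0}]'; } | tail -6
python3 - <<'E'
from h import *
s,p,d=snap('wrist','hov3');M=R.from_rotvec(s['ee_rot']).as_matrix();u=M[:2,0];n=np.array([-u[1],u[0]]);pos=s['tool_pos'][:2]
print(s['tool_pos'],'yaw',np.degrees(np.arctan2(u[1],u[0])),'TCP',pos@u,pos@n)
def st(C,q):
    m=(np.linalg.norm(C[...,:2]-q,axis=2)<.012)&(C[...,2]>.030)&(C[...,2]<.036); return C[m][:,:2].mean(0) if m.sum() else np.full(2,np.nan)
C=cloud(cam('wrist',s),d); X={k:st(C,q)-.001*u for k,q in dict(NL=[.4222,.1369],NR=[.4025,-.0115],FL=[.571,.1178],FR=[.5508,-.0316]).items()}
for k,q in X.items(): print(k,q.round(4),((q-pos)@u).round(4),((q-pos)@n).round(4))
print('NR nominal rel',(np.array([.4025,-.0115])-pos)@u,(np.array([.4025,-.0115])-pos)@n)
for c in ['scene','side']:
    C=yel(c,u,n,pos@n,(.05,.11)); q=st(C,np.array([.401,-.0105]));print('NR',q@u,q@n,'FL',st(C,np.array([.570,.118])))
E
```

```text
t: 34.0
tool_pos: [0.5381, 0.092, 0.115]
ee_rot: [2.974, 1.012, 0.001]
contact_force: [1.6, 0.1, -1.1]
opening: 0.178
grasp_force: 59.0
[0.53814834 0.09200944 0.11498273] yaw 37.592422695009354 TCP 0.48254216593074734 -0.25538661811147256
NL [0.4212 0.1364] -0.0656 0.1065
NR [nan nan] nan nan
FL [0.5692 0.1173] 0.04 0.0011
FR [ 0.5506 -0.0309] -0.0651 -0.105
NR nominal rel -0.17062862794483183 0.0007331512132578849
scene u0 [0.3095 0.3102] n [-0.2662 -0.2431] z [-0.0014  0.0789]
NR 0.31057341037911723 -0.25322402744648687 FL [0.56865313 0.11899441]
side u0 [0.3103 0.3107] n [-0.2676 -0.244 ] z [0.0259 0.0815]
NR 0.31130158570260286 -0.25358433413585535 FL [0.56840011 0.11746749]
```

```bash
{ python3 -m handwheel '[{"grip":1,"tx":-0.0005,"ty":-0.0009,"tz":0.02,"ax":0,"ay":0,"az":0},{"grip":1,"tx":0,"ty":0,"tz":0.015,"ax":0,"ay":0,"az":0},{"grip":1,"tx":0,"ty":0,"tz":0.004,"ax":0,"ay":0,"az":0},{"grip":1,"tx":0,"ty":0,"tz":0.001,"ax":0,"ay":0,"az":0},{"grip":1,"tx":0,"ty":0,"tz":0,"ax":0,"ay":0,"az":0}]'; python3 -m handwheel '[{"grip":1,"tx":0,"ty":0,"tz":0.001,"ax":0,"ay":0,"az":0},{"grip":1,"tx":0,"ty":0,"tz":0.001,"ax":0,"ay":0,"az":0},{"grip":1,"tx":0,"ty":0,"tz":0.001,"ax":0,"ay":0,"az":0}]'; python3 -m handwheel '[{"grip":1,"tx":0,"ty":0,"tz":0.001,"ax":0,"ay":0,"az":0},{"grip":1,"tx":0,"ty":0,"tz":0.001,"ax":0,"ay":0,"az":0},{"grip":1,"tx":0,"ty":0,"tz":0.001,"ax":0,"ay":0,"az":0}]';python3 -m handwheel '[{"grip":1,"tx":0,"ty":0,"tz":0.001,"ax":0,"ay":0,"az":0},{"grip":1,"tx":0,"ty":0,"tz":0.001,"ax":0,"ay":0,"az":0},{"grip":1,"tx":0,"ty":0,"tz":0.001,"ax":0,"ay":0,"az":0}]'; } | grep -E "pos|contact" | paste - -
python3 - <<'E'
from h import *
s,p,d=snap('wrist','low3');M=R.from_rotvec(s['ee_rot']).as_matrix();u=M[:2,0];n=np.array([-u[1],u[0]]);pos=s['tool_pos'][:2]
C=cloud(cam('wrist',s),d);m=(np.linalg.norm(C[...,:2]-[.5697,.1175],axis=2)<.014)&(C[...,2]>.030)&(C[...,2]<.036);c=C[m][:,:2].mean(0);print('FL rel',(c-pos)@u-.001,(c-pos)@n,'n<1 centered')
E
```

```text
tool_pos: [0.5372, 0.0917, 0.0747]	contact_force: [-0.3, 0.2, -1.5]
tool_pos: [0.5372, 0.092, 0.0716]	contact_force: [-0.2, 0.5, -1.9]
tool_pos: [0.537, 0.092, 0.0682]	contact_force: [-0.4, 0.0, -0.4]
tool_pos: [0.537, 0.092, 0.0652]	contact_force: [-0.3, 0.2, -1.3]
FL rel 0.03502438096039522 2.3926934353997453e-05 n<1 centered
```

```bash
{ python3 -m handwheel '[{"grip":1,"tx":0,"ty":0,"tz":0.002,"ax":0,"ay":0,"az":0},{"grip":1,"tx":0,"ty":0,"tz":0.002,"ax":0,"ay":0,"az":0}]'; python3 -m handwheel '[{"grip":1,"tx":0,"ty":0,"tz":0.002,"ax":0,"ay":0,"az":0},{"grip":1,"tx":0,"ty":0,"tz":0,"ax":0,"ay":0,"az":0}]'; } | grep -E "pos|contact" | paste - -
python3 - <<'E'
from h import *
s,p,d=snap('wrist','low4');M=R.from_rotvec(s['ee_rot']).as_matrix();u=M[:2,0];n=np.array([-u[1],u[0]]);pos=s['tool_pos'][:2]
C=cloud(cam('wrist',s),d);m=(np.linalg.norm(C[...,:2]-[.5697,.1175],axis=2)<.014)&(C[...,2]>.030)&(C[...,2]<.036);c=C[m][:,:2].mean(0);print('FL rel',(c-pos)@u-.001,(c-pos)@n,'tcp u',pos@u,u)
E
```

```text
tool_pos: [0.5371, 0.092, 0.0612]	contact_force: [0.4, 0.1, -1.6]
tool_pos: [0.5368, 0.092, 0.059]	contact_force: [0.7, 0.4, -1.8]
FL rel 0.04107549798862603 0.0001647258656050886 tcp u 0.48183270531243066 [0.79327847 0.60885884]
```

```bash
{ python3 -m handwheel '[{"grip":1,"tx":0.001,"ty":0,"tz":0,"ax":0,"ay":0,"az":0},{"grip":1,"tx":0.001,"ty":0,"tz":0,"ax":0,"ay":0,"az":0}]'; python3 -m handwheel '[{"grip":1,"tx":0.0003,"ty":0,"tz":0,"ax":0,"ay":0,"az":0}]'; python3 -m handwheel '[{"grip":1,"tx":0.0003,"ty":0,"tz":0,"ax":0,"ay":0,"az":0}]'; python3 -m handwheel '[{"grip":1,"tx":0.0002,"ty":0,"tz":0,"ax":0,"ay":0,"az":0}]'; python3 -m handwheel '[{"grip":1,"tx":0.0002,"ty":0,"tz":0,"ax":0,"ay":0,"az":0}]'; python3 -m handwheel '[{"grip":1,"tx":0.0002,"ty":0,"tz":0,"ax":0,"ay":0,"az":0}]'; } | grep -E "pos|contact" | paste - -
```

```text
tool_pos: [0.5387, 0.0932, 0.0594]	contact_force: [-0.5, -0.2, -2.0]
tool_pos: [0.539, 0.0935, 0.0594]	contact_force: [-0.1, -0.6, -1.7]
tool_pos: [0.5391, 0.0936, 0.0593]	contact_force: [-1.1, 0.2, -1.3]
tool_pos: [0.5393, 0.0937, 0.0593]	contact_force: [0.2, -0.9, -1.1]
tool_pos: [0.5394, 0.0938, 0.0593]	contact_force: [0.1, 0.1, -1.2]
tool_pos: [0.5396, 0.0939, 0.0593]	contact_force: [-0.2, 0.4, -2.0]
```

```bash
{ python3 -m handwheel '[{"grip":1,"tx":0.0002,"ty":0,"tz":0,"ax":0,"ay":0,"az":0}]'; python3 -m handwheel '[{"grip":1,"tx":0.0002,"ty":0,"tz":0,"ax":0,"ay":0,"az":0}]'; } | grep -E "pos|contact" | paste - -
```

```text
tool_pos: [0.5397, 0.0941, 0.0593]	contact_force: [-0.0, 0.6, -2.5]
tool_pos: [0.5399, 0.0942, 0.0593]	contact_force: [-0.2, -0.2, -1.7]
```

```bash
{ python3 -m handwheel '[{"grip":1,"tx":0.0002,"ty":0,"tz":0,"ax":0,"ay":0,"az":0}]'; python3 -m handwheel '[{"grip":1,"tx":0.0002,"ty":0,"tz":0,"ax":0,"ay":0,"az":0}]'; } | grep -E "pos|contact" | paste - -
```

```text
tool_pos: [0.54, 0.0943, 0.0593]	contact_force: [0.3, 0.3, -0.6]
tool_pos: [0.5401, 0.0944, 0.0593]	contact_force: [-0.3, -0.2, -1.9]
```

```bash
{ python3 -m handwheel '[{"grip":1,"tx":0.0002,"ty":0,"tz":0,"ax":0,"ay":0,"az":0}]'; } | grep -E "pos|contact" | paste - -
```

```text
tool_pos: [0.5401, 0.0945, 0.0592]	contact_force: [-0.9, -1.8, -2.5]
```

```bash
{ python3 -m handwheel '[{"grip":1,"tx":0.0002,"ty":0,"tz":0,"ax":0,"ay":0,"az":0}]'; } | grep -E "pos|contact" | paste - -
```

```text
tool_pos: [0.5402, 0.0946, 0.0592]	contact_force: [-1.2, -1.9, -2.1]
```

```bash
{ python3 -m handwheel '[{"grip":1,"tx":0.0002,"ty":0,"tz":0,"ax":0,"ay":0,"az":0}]'; } | grep -E "pos|contact" | paste - -
```

```text
tool_pos: [0.5403, 0.0947, 0.0592]	contact_force: [-2.7, -3.4, -2.3]
```

```bash
{ python3 -m handwheel '[{"grip":1,"tx":0.0002,"ty":0,"tz":0,"ax":0,"ay":0,"az":0}]'; } | grep -E "pos|contact" | paste - -; python3 -c "
from h import *
print(manip.observe()['tool_pos'],manip.observe()['t'])"
```

```text
tool_pos: [0.5403, 0.0947, 0.0592]	contact_force: [-3.8, -4.6, -0.7]
[0.54032324 0.09471978 0.05916503] 37.55
```

The tail bears at u=0.4860 and the fork at about 0.4863, so the diagonals agree to about 0.3 mm. Now I ease off, set the rule down flat and release.

```bash
{ python3 -m handwheel '[{"grip":1,"tx":-0.0005,"ty":0,"tz":0,"ax":0,"ay":0,"az":0},{"grip":1,"tx":-0.0005,"ty":0,"tz":0,"ax":0,"ay":0,"az":0},{"grip":1,"tx":0,"ty":0,"tz":0.0005,"ax":0,"ay":0,"az":0},{"grip":1,"tx":0,"ty":0,"tz":0.0005,"ax":0,"ay":0,"az":0}]'; python3 -m handwheel '[{"grip":1,"tx":0,"ty":0,"tz":0.0003,"ax":0,"ay":0,"az":0},{"grip":1,"tx":0,"ty":0,"tz":0,"ax":0,"ay":0,"az":0}]'; } | grep -E "pos|contact" | paste - -
```

```text
tool_pos: [0.5403, 0.0944, 0.0584]	contact_force: [-0.6, -0.1, -1.8]
tool_pos: [0.5404, 0.0944, 0.0583]	contact_force: [-1.6, -0.4, 5.7]
```

```bash
{ python3 -m handwheel '[{"grip":1,"tx":-0.0005,"ty":0,"tz":-0.0003,"ax":0,"ay":0,"az":0},{"grip":1,"tx":0,"ty":0,"tz":0,"ax":0,"ay":0,"az":0}]';  python3 -m handwheel '[{"grip":0.75,"tx":0,"ty":0,"tz":0,"ax":0,"ay":0,"az":0},{"grip":0.65,"tx":0,"ty":0,"tz":0,"ax":0,"ay":0,"az":0},{"grip":0.55,"tx":0,"ty":0,"tz":0,"ax":0,"ay":0,"az":0},{"grip":0.55,"tx":0,"ty":0,"tz":0,"ax":0,"ay":0,"az":0},{"grip":0.55,"tx":0,"ty":0,"tz":0,"ax":0,"ay":0,"az":0},{"grip":0.55,"tx":0,"ty":0,"tz":0,"ax":0,"ay":0,"az":0}]'; } | tail -6;  python3 -m handwheel '[{"grip":0.55,"tx":0,"ty":0,"tz":-0.005,"ax":0,"ay":0,"az":0},{"grip":0.55,"tx":0,"ty":0,"tz":-0.01,"ax":0,"ay":0,"az":0},{"grip":0.55,"tx":0,"ty":0,"tz":-0.02,"ax":0,"ay":0,"az":0},{"grip":0.55,"tx":0,"ty":0,"tz":-0.04,"ax":0,"ay":0,"az":0},{"grip":0.55,"tx":0,"ty":0,"tz":-0.045,"ax":0,"ay":0,"az":0},{"grip":0.55,"tx":0,"ty":0,"tz":-0.045,"ax":0,"ay":0,"az":0},{"grip":0.55,"tx":0,"ty":0,"tz":-0.03,"ax":0,"ay":0,"az":0},{"grip":0.55,"tx":-0.03,"ty":0,"tz":0,"ax":0,"ay":0,"az":0},{"grip":0.55,"tx":-0.03,"ty":0,"tz":0,"ax":0,"ay":0,"az":0},{"grip":0.55,"tx":-0.03,"ty":0,"tz":0,"ax":0,"ay":0,"az":0},{"grip":0.55,"tx":0,"ty":0,"tz":0,"ax":0,"ay":0,"az":0},{"grip":0.55,"tx":0,"ty":0,"tz":0,"ax":0,"ay":0,"az":0}]'
python3 - <<'E'
from h import *
s,p,d=snap('wrist','fin');M=R.from_rotvec(s['ee_rot']).as_matrix();u=M[:2,0];pos=s['tool_pos'][:2];kT=cam('wrist',s);C=cloud(kT,d)
X={}
for k,q in dict(NL=[.4222,.1369],NR=[.4025,-.0115],FL=[.5702,.1178],FR=[.5508,-.0316]).items():
    m=(np.linalg.norm(C[...,:2]-q,axis=2)<.012)&(C[...,2]>.030)&(C[...,2]<.036); X[k]=C[m][:,:2].mean(0); print(k,X[k].round(4),m.sum())
L=lambda a,b:np.linalg.norm(X[a]-X[b]).round(4); print('brass',L('NL','FR'),'black',L('NR','FL'),L('NL','NR'),L('FL','FR'))
cv2.imwrite('pics/finc.png',cv2.imread('pics/fin.png'))
E
```

```text
t: 38.95
tool_pos: [0.5397, 0.094, 0.0583]
ee_rot: [2.975, 1.01, 0.0]
contact_force: [-0.5, 0.1, 0.8]
opening: 0.451
grasp_force: 0.0
t: 40.15
tool_pos: [0.4683, 0.039, 0.2543]
ee_rot: [2.975, 1.009, 0.002]
contact_force: [-0.1, -1.4, 0.0]
opening: 0.45
grasp_force: 0.0
NL [0.4222 0.1369] 37
NR [ 0.4019 -0.0109] 32
FL [0.5695 0.1175] 44
FR [ 0.5505 -0.0304] 39
brass 0.2109 black 0.2111 0.1492 0.1491
```

View pics/finc.png

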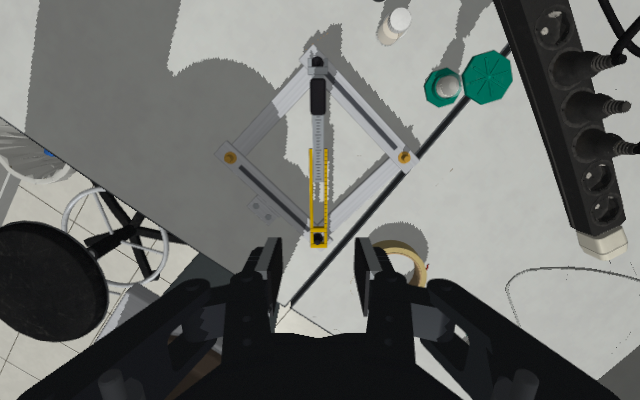

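The rule lies flat on the black diagonal, with its eye over the near-right stud (318,238) and its fork at the far-left stud (317,62). The frame measures square (0.2109 m against 0.2111 m by camera), and the arm is clear.

```bash
python3 -c "
from cell import workorder
print(workorder.finish_job())"
```

```text
the job is handed in; nothing more can be done
None
```

The frame is trued and the job is handed in: brass read about 13 mm shorter than black, so I drove the brass diagonal out 6.4 mm, both now agree to about 0.3 mm, and the rule lies flat on the frame with its eye over the near black stud.

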